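# Leaf clips into the numbered bays of a notched strip

## Task

Take the three sprung leaf clips off the seedling tray's wall and clip them astride the notched strip of the stand, one per notch: first the clip with the round paddle into bay 1 (the notch nearest the tall stud), then the one with the T-shaped paddle into bay 2, then the one with the straight bar paddle into bay 3. The strip may sit shifted sideways from the marks on its foot, so find each notch by feel or sight; let each clip down fully into its notch, upright, and let go of it before the next. Leave the mortars, beaker and timer where they are.

Things in the scene. Friction and masses are not known exactly. Their poses are not given: they have to be found in the camera images.
- clip_round: White plastic clip like a clothes peg, jaws down, 61 mm tall, 16 mm wide (y). Origin between the jaw tips at their lower edge; z up, x = squeeze direction. Two grip bars (8 mm diameter, 22 mm long along y) 57 mm up at x = +/-18 mm when shut (44 mm over both). Paddle: level round disc 24 mm across, 4 mm thick, 40 mm up, centred 22 mm out on the +y side.
- clip_tee: Same clip, same axes; its paddle is T-shaped: a 6 mm stem with a 30 x 7 mm crossbar at its end, 32 mm out, 40 mm up. All clips: about 42 mm over the bars as they sit on a 4 mm wall; squeezing to about 33 mm (stop; some 14 N) opens the jaw tips from 2 to 13 mm; the bars rise 3 mm meanwhile; let go, the spring shuts them. 50 g.
- clip_bar: Same clip, same axes; its paddle is a plain straight bar, 6 mm wide, out to 32 mm, 40 mm up. All clips: between the legs lies the hinge barrel (10 mm diameter, 16 mm long along y); its underside, 25 mm above the jaw tips, rests on the edge when the clip is fully home.
- tray: White seedling tray, 150 (x) x 210 (y) x 65 mm high, fixed, 4 mm walls; origin at the centre of its underside. The clips sit in any order along its front (-x) wall, some 60 mm apart, jaws astride it, barrels on its top edge (jaw tips 40 mm above the bench), clip axes as the tray's.
- stand: Clip stand, fixed. Grey foot 90 (x) x 265 (y) x 10 mm; end posts 64 mm high at y = +/-124 mm, the +y one with a 16 mm thick stud up to 100 mm. Origin under its centre. Between the posts, in the plane x = 0, stands a 4 mm aluminium strip along y, top edge 72 mm up, with three notches 54 mm apart, each 20 mm wide and 8 mm deep (floor 64 mm up).
- bay1 (a point): MARKED middle of bay 1 (nearest the tall stud), in the strip's plane at notch-floor height (64 mm), axes as the stand's. The strip sits shifted along y by up to 17 mm either way, differently each time and unreported, so the real notch is that far off; all three by the same amount. Sideways pushes under 15 N do not move the strip.
- bay2 (a point): Marked middle of bay 2, as bay 1, 54 mm from it towards -y.
- bay3 (a point): Marked middle of bay 3, as bay 2, 54 mm farther towards -y.
- mortar: Bystander: white porcelain mortar bowl, 84 mm across, 45 mm high, origin under its centre.
- mortar2: Bystander: larger mortar bowl, 96 mm across, 50 mm high, origin under its centre.
- beaker: Bystander: glass beaker, 56 mm across, 65 mm high, origin under its centre.
- timer: Bystander: grey bench timer, 60 x 60 x 22 mm, origin under its centre.
Mind the look-alikes: they are no part of the job. Leave any blue or orange look-alike of the clip_round alone.

How it is judged:
By the outcome, as a careful person would: the job done as asked, in the order asked, and still so for the second after the job is handed in, with the robot touching nothing.
It also fails if it takes over 72 s, if anything falls off the work surface, if the arm or the gripper's body presses on something with over 40 N, if the wrist force passes 120 N, or if a joint passes its speed limit or range.

## Robot

A 6-joint arm with a two-finger parallel gripper is mounted at the origin on the work surface. World frame = base frame: x ahead of the robot, y to its left, z up, the work surface at z = 0. Lengths are in m, angles in rad, forces in N, time in s.
With the tool pointing down it reaches from about 0.25 to 0.775 m from the base axis. Payload 4 kg.
Tool frame: the origin (TCP) lies midway between the tips of the shut fingers; the grasp point (between the pads) lies 19 mm behind it; z points along the fingers, y is the line along which they close (so a half turn about z gives the same grasp; the last joint's range is limited). The gripper opens to 85 mm and grips with 20 to 120 N. Pads are 22 mm wide; open, the fingers measure 114 mm over their backs; the gripper's body (76 mm by 85 mm) begins 54 mm behind the grasp point. The pads swing forward as they close: fully open they stand 13 mm farther back than shut.
Start: joints at [1.156, 0.087, 1.371, -0, 1.684, -0.103], TCP at [0.169, 0.523, 0.231] pointing down, gripper open.
Joint ranges: [-3.1, 3.1], [-0.76, 2.03], [0.27, 2.55], [-1.08, 4.22], [0.17, 2.65], [-2.57, 2.57]. Speed limits (rad/s): [2.79, 2.79, 3.14, 3.14, 3.14, 3.14].

## Interface

Orientations are given as a 3x3 rotation matrix whose columns are the frame's x, y, z axes.
In Python, from plant import manip gives the robot as it stands.
- The arm moves only by the tool servo_tool, never from a script. Its argument "increments" is a list of rows, each an object with "hand": the gripper command: -1 is fully open, 1 is shut, values between are in proportion; "linear": the shift along the tool's x, y, z normalised to -1 to 1, where 1 is 0.15 m, a list of three; "angular": the turn, a rotation vector about the tool's x, y, z normalised to -1 to 1, where 1 is 0.08 rad, a list of three. In form: [{"hand": hand, "linear": [tx, ty, tz], "angular": [wx, wy, wz]}, ...]. A call has 1 to 10 rows; each row shifts and turns the commanded pose from where the row before left it, along the tool's axes as they then stand; what a row does not reach is not made up. A row lasts 1/12 s, in which the tool goes at most 41.7 mm and 7.16 degrees, less where a joint would pass 70% of its speed; a pose out of reach is approached as far as the arm can. A call with a number of a shift or a turn outside -1 to 1 is refused whole. A call with a gripper value outside its range is refused whole. The fingers move at their own pace and stop on an object; "newtons" is the grip in N (left out, the last holds). Time passes only in rows, so rows that do not move let the fingers close. It gives the time, the measured TCP pose, the force, the opening and the grip force at its end, in the units of the state.
- manip.get_obs(): the state, without advancing time (a new reading comes with each control period).
- manip.read_camera(name): name is "side" or "top" or "wrist"; returns a dict with "color" (480x640x3 uint8, red, green, blue), "z_map" (480x640 float32, m along the optical axis (not along the pixel's ray), 0 where there is no reading), "K" (3x3 intrinsics, pixels), "rvec" (rotation vector, rad) and "tvec" (3), from world to camera coordinates, as OpenCV has them. Camera axes: x right, y down, z forward; pixel columns grow to the right and rows downward; lengths in m; the calibration is good to about 2 mm. A picture is of the moment at which its call begins.
- manip.hand_in(): hands the job in; it is judged then, once.
Trained networks look in a picture, given as the dict that the camera call returned (one of the last four; its "shot" number tells which), for a name from the list of things; names that differ only in an ending like _2 or _b are one class to them, and where a whole thing is asked for, a point or a joint stands for the part that bears it (a point fixed in the world has none). Each returns a list of dicts, best first, with "conf" (0 to 1); they miss things now and then, are a little off and sometimes report something else, mostly with a low value. They report only what shows in the picture. A call takes as long as a camera call. They do not tell look-alikes from the thing itself.
- manip.trace(target, picture): "region" (480x640 bool, what is visible of it) and "box" ([left, top, width, height] in pixels, round what is visible of it).
The state is a dict: "time": time; "joint_positions": joint angles; "qvel": joint speeds; "joint_efforts": joint torques, N m; "tcp_pos": TCP position; "eef_rot": TCP orientation; "contact_force": force on the tool from outside, world axes, zero at the start; "ft_torque": the same for the moment, N m; "opening": finger opening in m; "gripper_force": force on a finger pad.
Only numpy, scipy, OpenCV 4.12 (cv2) and the standard library are available. Lean on these libraries where they do the work, as an engineer would, in place of code of your own. Each camera call takes 0.05 s, during which the arm holds its last target. There are 200 camera calls.

## Working session

There is one attempt and no reset: what is moved stays moved. The work goes in short steps, Python scripts to look and compute and a tool call to move; the robot and the scene stay as the last step left them, time stands still between calls to the robot, and variables do not carry over. Pictures are saved under pics/ and viewed, at most 10 in all, crops included, and the job is handed in when it is done.

Besides the shell and the picture viewer there is one more tool, called after "Emit:" by a JSON object that holds its "method" and its "body". servo_tool: Moves the arm, as the interface text tells. Its arguments: {"type":"object","properties":{"increments":{"type":"array"},"newtons":{"type":"number"}},"required":["increments"]}

```bash
mkdir -p pics; ls; cat > h.py <<'E'
import numpy as np, cv2
from plant import manip
def cam(n):
    c=manip.read_camera(n); c['R']=cv2.Rodrigues(np.array(c['rvec'],float))[0]; c['t']=np.array(c['tvec'],float).ravel(); return c
def save(c,f,box=None,s=1):
    im=c['color'][:,:,::-1]
    if box: l,t,w,h=box; im=im[t:t+h,l:l+w]
    cv2.imwrite('pics/'+f,cv2.resize(im,None,fx=s,fy=s,interpolation=cv2.INTER_CUBIC))
def world(c):
    z=c['z_map'];v,u=np.mgrid[:480,:640];K=c['K']
    P=np.stack([(u-K[0,2])/K[0,0]*z,(v-K[1,2])/K[1,1]*z,z],-1)
    W=(P-c['t'])@c['R']; W[z==0]=np.nan; return W
def proj(c,p):
    q=c['R']@np.array(p,float)+c['t'];q=c['K']@q;return q[:2]/q[2]
E
python3 - <<'E'
from h import *
o=manip.get_obs();print(o['time'],o['tcp_pos'],o['eef_rot'],o['opening'])
for n in ['top','side']:
    c=cam(n);save(c,n+'0.png');W=world(c);print(n,c['R'].round(2).tolist(),c['t'],c['K'][0,0])
    for k in ['clip_round','clip_tee','clip_bar','tray','stand','mortar','mortar2','beaker','timer']:
        for d in manip.trace(k,c)[:4]:
            r=d['region'];print(k,round(d['conf'],2),d['box'],np.nanmedian(W[r],0).round(3), np.nanmax(W[r][:,2]).round(3))
E
```

```text
pics
0.0 [0.16853582 0.52302557 0.23008406] [[-9.51775917e-01  3.06792691e-01 -9.21548795e-04]
 [ 3.06793982e-01  9.51773672e-01 -2.08085490e-03]
 [ 2.38714806e-04 -2.26323321e-03 -9.99997410e-01]] 0.08549034743928184
top [[-0.02, -1.0, 0.0], [-0.99, 0.02, -0.17], [0.17, -0.01, -0.99]] [-0.02813589  0.5330507   1.09383343] 607.6568250894576
clip_round 0.88 [411.5, 208.4, 31.3, 22.0] [ 0.542 -0.244  0.082] 0.106
clip_round 0.8 [411.1, 268.8, 26.8, 28.1] [ 0.431 -0.234  0.043] 0.064
clip_round 0.73 [398.9, 329.1, 26.1, 29.4] [ 0.326 -0.213  0.043] 0.067
clip_tee 0.82 [440.1, 201.3, 33.2, 24.2] [ 0.554 -0.301  0.082] 0.105
clip_bar 0.62 [381.6, 216.8, 23.3, 23.1] [ 0.528 -0.184  0.082] 0.107
clip_bar 0.38 [440.1, 198.6, 34.1, 27.5] [ 0.554 -0.301  0.082] 0.105
tray 0.59 [354.4, 135.1, 129.3, 108.4] [ 0.624 -0.229  0.026] 0.105
tray 0.19 [412.2, 210.1, 30.6, 21.7] [ 0.542 -0.244  0.083] 0.106
stand 0.67 [92.5, 216.3, 157.9, 82.6] [0.496 0.23  0.01 ] 0.105
mortar 0.87 [207.9, 127.5, 50.5, 49.2] [0.706 0.121 0.022] 0.054
mortar 0.66 [291.7, 258.1, 41.0, 45.9] [ 0.444 -0.027  0.02 ] 0.052
m
[... 794 characters left out ...]
0.385 -0.364  0.042] 0.068
clip_bar 0.86 [328.4, 261.9, 24.7, 32.9] [ 0.526 -0.187  0.082] 0.104
tray 0.64 [333.3, 252.7, 134.9, 125.0] [ 0.627 -0.253  0.029] 0.103
stand 0.75 [273.4, 136.6, 49.0, 83.5] [0.495 0.206 0.012] 0.103
stand 0.33 [330.1, 252.7, 136.1, 125.1] [ 0.628 -0.254  0.029] 0.102
mortar 0.79 [267.9, 230.9, 37.4, 33.3] [ 0.443 -0.008  0.031] 0.048
mortar 0.67 [367.7, 183.9, 36.8, 33.2] [0.698 0.139 0.035] 0.054
mortar2 0.79 [267.9, 230.9, 37.4, 33.3] [ 0.443 -0.008  0.031] 0.048
mortar2 0.67 [367.7, 183.9, 36.8, 33.2] [0.698 0.139 0.035] 0.054
beaker 0.55 [249.6, 364.5, 37.9, 52.8] [ 0.384 -0.363  0.042] 0.068
timer 0.75 [348.1, 228.4, 37.5, 32.0] [ 0.621 -0.015  0.022] 0.026
```

View pics/top0.png

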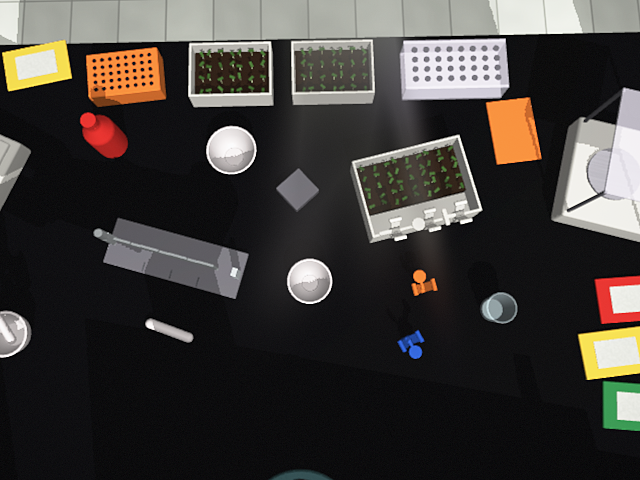

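```bash
python3 - <<'E'
from h import *
c=cam('top')
a=c['color'][185:255,360:500,::-1];b=c['color'][205:305,85:260,::-1]
a=cv2.resize(a,(800,400),interpolation=cv2.INTER_CUBIC)[:, :];b=cv2.resize(b,(350,200),interpolation=cv2.INTER_CUBIC)
o=np.zeros((600,800,3),np.uint8);o[:400]=a;o[400:,:350]=b
s=cam('side')['color'][245:345,310:500,::-1];o[400:,360:740]=cv2.resize(s,(380,200))
cv2.imwrite('pics/crop1.png',o)
# stand geometry: strip top points z .06-.078 in stand bbox, post tops, stud
W=world(c);r=W[210:305,85:260].reshape(-1,3)
for lo,hi in [(.056,.0695),(.0695,.08),(.09,.11),(.006,.014)]:
    q=r[(r[:,2]>lo)&(r[:,2]<hi)];print(lo,len(q),np.median(q,0).round(3),q.min(0).round(3),q.max(0).round(3),cv2.minAreaRect(q[:,:2].astype(np.float32)))
r=W[120:260,340:500].reshape(-1,3)
q=r[(r[:,2]>.055)&(r[:,2]<.07)];print('tray',cv2.minAreaRect(q[:,:2].astype(np.float32)))
E
```

```text
0.056 215 [0.497 0.232 0.064] [0.453 0.104 0.056] [0.54  0.354 0.069] ((0.49673041701316833, 0.22884047031402588), (0.25731444358825684, 0.016065295785665512), 73.17524719238281)
0.0695 154 [0.505 0.255 0.072] [0.472 0.147 0.07 ] [0.539 0.35  0.08 ] ((0.505164384841919, 0.2467753142118454), (0.20902952551841736, 0.015232600271701813), 74.82225036621094)
0.09 76 [0.532 0.346 0.099] [0.524 0.34  0.091] [0.54  0.356 0.105] ((0.5326542258262634, 0.3478146195411682), (0.014759141951799393, 0.01511338073760271), 46.724185943603516)
0.006 5388 [0.495 0.227 0.01 ] [0.417 0.071 0.006] [0.592 0.4   0.014] ((0.5087300539016724, 0.2381983995437622), (0.32821112871170044, 0.16692519187927246), 86.15247344970703)
tray ((0.6119076609611511, -0.2316504716873169), (0.15816855430603027, 0.21198056638240814), 13.151575088500977)
```

View pics/crop1.png

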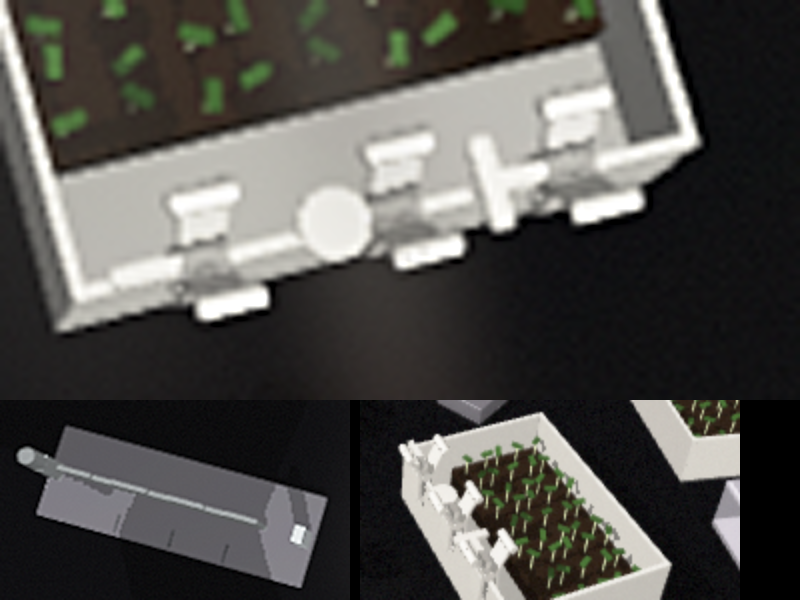

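Candidates for clip_round in the top picture are the white one at (430,219), whose disc is at (418,224), the orange look-alike at (424,283) and the blue one at (411,344). By the description it is the white one. White tee is at (456,213) and white bar at (393,228). In the crop all paddles point to +y. Next, a close look with the wrist camera, at the stand first.

```bash
cat >> h.py <<'E'
def plan(pos,yaw,n,o=None):
    """n equal rows: tool down, tool-y heading = yaw(deg); returns linear & angular per row"""
    from scipy.spatial.transform import Rotation as Ro
    o=o or manip.get_obs();R=np.array(o['eef_rot']);p=np.array(o['tcp_pos'])
    y=np.deg2rad(yaw);Y=np.array([np.cos(y),np.sin(y),0]);Z=np.array([0,0,-1.]);G=np.stack([np.cross(Y,Z),Y,Z],1)
    w=Ro.from_matrix(R.T@G).as_rotvec()/n
    A=sum(R@Ro.from_rotvec(w*k).as_matrix() for k in range(n))
    v=np.linalg.solve(A,np.array(pos)-p)
    print('n',n,'lin',(v/.15).round(4).tolist(),'ang',(w/.08).round(4).tolist())
E
python3 - <<'E'
from h import *
c=cam('wrist');o=manip.get_obs();R=np.array(o['eef_rot']);C=-c['R'].T@c['t']
print('cam in tool',R.T@(C-o['tcp_pos']),'\naxes in tool',(R.T@c['R'].T).round(3).tolist(),c['K'][0,0])
for n in(12,20):plan([.495,.23,.25],-17,n)
E
```

```text
cam in tool [ 0.0745907   0.00026259 -0.14308661] 
axes in tool [[-0.001, -0.956, -0.293], [1.0, -0.001, -0.001], [0.001, -0.293, 0.956]] 379.4293144119865
n 12 lin [-0.2586, 0.0778, -0.0104] ang [0.0, -0.0001, 1.6205]
n 20 lin [-0.154, 0.0507, -0.0062] ang [0.0, -0.0, 0.9723]
```

Emit:
{"method": "servo_tool", "body": {"increments": [{"hand": -1,"linear": [-0.154,0.0507,0],"angular": [0,0,0.9723]},{"hand": -1,"linear": [-0.154,0.0507,0],"angular": [0,0,0.9723]},{"hand": -1,"linear": [-0.154,0.0507,0],"angular": [0,0,0.9723]},{"hand": -1,"linear": [-0.154,0.0507,0],"angular": [0,0,0.9723]},{"hand": -1,"linear": [-0.154,0.0507,0],"angular": [0,0,0.9723]},{"hand": -1,"linear": [-0.154,0.0507,0],"angular": [0,0,0.9723]},{"hand": -1,"linear": [-0.154,0.0507,0],"angular": [0,0,0.9723]},{"hand": -1,"linear": [-0.154,0.0507,0],"angular": [0,0,0.9723]},{"hand": -1,"linear": [-0.154,0.0507,0],"angular": [0,0,0.9723]},{"hand": -1,"linear": [-0.154,0.0507,0],"angular": [0,0,0.9723]}], "newtons": 25}}

```text
time: 1.98
tcp_pos: [0.3931, 0.443, 0.2311]
eef_rot: [[-0.459, 0.888, -0.0], [0.888, 0.459, 0.0], [0.0, -0.0, -1.0]]
contact_force: [0.3, 0.9, -0.3]
opening: 0.0853
gripper_force: 0.0
```

Emit:
{"method": "servo_tool", "body": {"increments": [{"hand": -1,"linear": [-0.154,0.0507,0],"angular": [0,0,0.9723]},{"hand": -1,"linear": [-0.154,0.0507,0],"angular": [0,0,0.9723]},{"hand": -1,"linear": [-0.154,0.0507,0],"angular": [0,0,0.9723]},{"hand": -1,"linear": [-0.154,0.0507,0],"angular": [0,0,0.9723]},{"hand": -1,"linear": [-0.154,0.0507,0],"angular": [0,0,0.9723]},{"hand": -1,"linear": [-0.154,0.0507,0],"angular": [0,0,0.9723]},{"hand": -1,"linear": [-0.154,0.0507,0],"angular": [0,0,0.9723]},{"hand": -1,"linear": [-0.154,0.0507,0],"angular": [0,0,0.9723]},{"hand": -1,"linear": [-0.154,0.0507,0],"angular": [0,0,0.9723]},{"hand": -1,"linear": [-0.154,0.0507,0],"angular": [0,0,0.9723]}]}}

```text
time: 2.82
tcp_pos: [0.4954, 0.2287, 0.2312]
eef_rot: [[0.296, 0.955, 0.0], [0.955, -0.296, 0.0], [0.0, 0.0, -1.0]]
contact_force: [-0.0, 0.7, -0.1]
opening: 0.0856
gripper_force: 0.0
```

```bash
python3 - <<'E'
from h import *
c=cam('wrist');o=manip.get_obs();print(o['time'],o['tcp_pos'],o['eef_rot'].tolist() if hasattr(o['eef_rot'],'tolist') else o['eef_rot'])
save(c,'w1.png');W=world(c).reshape(-1,3)
np.savez('w1.npz',W=W,color=c['color'],R=c['R'],t=c['t'],K=c['K'])
m=(W[:,0]>.40)&(W[:,0]<.6)&(W[:,1]>.05)&(W[:,1]<.42)
for lo,hi in [(.069,.08),(.056,.0685),(.09,.11)]:
    q=W[m&(W[:,2]>lo)&(W[:,2]<hi)]
    print(lo,len(q),np.median(q,0).round(4),cv2.minAreaRect(q[:,:2].astype(np.float32)))
E
```

```text
2.8667 [0.49590568 0.22453334 0.23143621] [[0.30253381511435234, 0.9531384648638095, 0.0005979209106669335], [0.9531303912326223, -0.3025285215964487, -0.004353266522422413], [-0.003968377641189054, 0.001886906920748169, -0.9999903457339823]]
0.069 848 [0.5058 0.2587 0.0726] ((0.5023914575576782, 0.24732360243797302), (0.20878948271274567, 0.015120108611881733), 73.0541763305664)
0.056 610 [0.4849 0.1885 0.0645] ((0.49655863642692566, 0.22700385749340057), (0.25276097655296326, 0.015931040048599243), 73.19822692871094)
0.09 541 [0.5331 0.3479 0.1003] ((0.5332618355751038, 0.34846198558807373), (0.015337551012635231, 0.015143603086471558), 24.599225997924805)
```

View pics/w1.png

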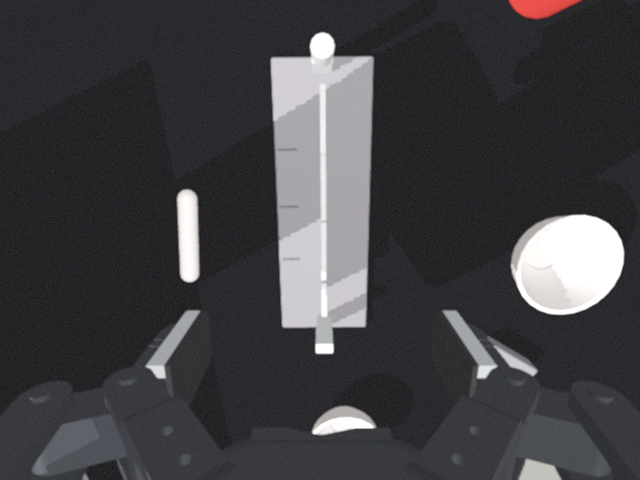

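The picture shows the stand from above: stud at (322,45), strip along column 323, and marks on the foot at rows 150, 206 and 259. The notches are faint, so I read them from the depth.

```bash
python3 - <<'E'
from h import *
d=np.load('w1.npz');W=d['W'];a=np.deg2rad(73.1);Y=np.array([np.cos(a),np.sin(a)]);X=np.array([Y[1],-Y[0]])
q=W[(W[:,2]>.045)&(W[:,2]<.085)];q=q[(abs(q[:,:2]-[.497,.229])<.16).all(1)]
O=np.array([.4972,.2298]);y=(q[:,:2]-O)@Y;x=(q[:,:2]-O)@X
m=abs(x)<.012;y,x,q=y[m],x[m],q[m]
for k in np.arange(-.134,.134,.003):
    s=(y>=k)&(y<k+.003)
    if s.sum(): print(round(k*1000+1.5,1),s.sum(),'z50 %.1f zmax %.1f x %.1f'%(np.median(q[s,2])*1e3,q[s,2].max()*1e3,np.median(x[s])*1e3),end=' | ')
    else: print(round(k*1000+1.5,1),'-',end=' | ')
m=(abs(y)<.11)&(q[:,2]>.06);print(np.polyfit(y[m],x[m],1))
E
```

```text
-132.5 - | -129.5 7 z50 64.2 zmax 65.1 x -3.9 | -126.5 48 z50 64.6 zmax 65.6 x 0.8 | -123.5 45 z50 64.7 zmax 65.7 x 1.7 | -120.5 111 z50 62.0 zmax 66.1 x 0.9 | -117.5 120 z50 55.5 zmax 66.1 x -0.0 | -114.5 - | -111.5 - | -108.5 - | -105.5 - | -102.5 - | -99.5 - | -96.5 - | -93.5 - | -90.5 - | -87.5 1 z50 71.8 zmax 71.8 x 1.8 | -84.5 11 z50 72.5 zmax 73.3 x 0.0 | -81.5 13 z50 72.7 zmax 73.4 x 0.1 | -78.5 12 z50 72.7 zmax 74.2 x 0.5 | -75.5 13 z50 72.8 zmax 73.2 x 0.9 | -72.5 12 z50 72.7 zmax 73.8 x 0.5 | -69.5 18 z50 72.6 zmax 73.8 x 0.1 | -66.5 15 z50 72.8 zmax 73.9 x 0.1 | -63.5 15 z50 73.1 zmax 74.0 x 0.1 | -60.5 14 z50 73.0 zmax 74.6 x 0.1 | -57.5 16 z50 72.6 zmax 73.8 x 0.2 | -54.5 34 z50 68.4 zmax 74.0 x 0.2 | -51.5 16 z50 64.7 zmax 65.9 x 0.2 | -48.5 17 z50 64.9 zmax 66.3 x 0.2 | -45.5 16 z50 64.5 zmax 65.7 x 0.3 | -42.5 15 z50 64.8 zmax 65.6 x 0.3 | -39.5 17 z50 64.4 zmax 65.4 x 0.3 | -36.5 2 z50 64.6 zmax 64.7 x -0.1 | -33.5 15 z50 72.5 zmax 74.3 x 0.3 | -30.5 15 z50 72.6 zmax 73.2 x 0.3 | -27.5 18 z50 72.6 zmax 74.0 x 0.3 | -24.5 17 z50 72.7 zmax 74.1 x 0.3 | -21.5 17 z50 72
[... 1040 characters left out ...]
0 x 0.0 | 68.5 20 z50 64.5 zmax 65.8 x 0.0 | 71.5 20 z50 64.2 zmax 65.5 x 0.0 | 74.5 23 z50 72.2 zmax 73.7 x 0.0 | 77.5 22 z50 72.9 zmax 73.9 x 0.1 | 80.5 19 z50 72.6 zmax 73.3 x 0.1 | 83.5 20 z50 72.8 zmax 74.8 x 0.1 | 86.5 20 z50 72.6 zmax 73.6 x 0.1 | 89.5 24 z50 72.0 zmax 73.5 x 0.1 | 92.5 21 z50 72.9 zmax 74.2 x 0.1 | 95.5 20 z50 72.5 zmax 74.2 x 0.2 | 98.5 23 z50 72.6 zmax 73.8 x 0.2 | 101.5 23 z50 72.8 zmax 74.5 x 0.2 | 104.5 12 z50 72.6 zmax 73.9 x -0.2 | 107.5 - | 110.5 - | 113.5 - | 116.5 54 z50 77.0 zmax 84.7 x -0.1 | 119.5 78 z50 62.3 zmax 83.0 x -3.2 | 122.5 12 z50 64.5 zmax 83.9 x -0.1 | 125.5 2 z50 82.4 zmax 83.8 x -0.0 | 128.5 - | 131.5 - | 134.5 - | [-0.00199503  0.00017899]
```

```bash
python3 - <<'E'
from h import *
plan([.542,-.244,.23],12.8,16)
E
```

```text
n 16 lin [-0.196, 0.031, 0.0011] ang [0.0006, 0.0034, -0.4146]
```

Emit:
{"method": "servo_tool", "body": {"increments": [{"hand": -1,"linear": [-0.196,0.031,0.001],"angular": [0,0.003,-0.4146]},{"hand": -1,"linear": [-0.196,0.031,0.001],"angular": [0,0.003,-0.4146]},{"hand": -1,"linear": [-0.196,0.031,0.001],"angular": [0,0.003,-0.4146]},{"hand": -1,"linear": [-0.196,0.031,0.001],"angular": [0,0.003,-0.4146]},{"hand": -1,"linear": [-0.196,0.031,0.001],"angular": [0,0.003,-0.4146]},{"hand": -1,"linear": [-0.196,0.031,0.001],"angular": [0,0.003,-0.4146]},{"hand": -1,"linear": [-0.196,0.031,0.001],"angular": [0,0.003,-0.4146]},{"hand": -1,"linear": [-0.196,0.031,0.001],"angular": [0,0.003,-0.4146]}]}}

```text
time: 3.53
tcp_pos: [0.4891, -0.0087, 0.2302]
eef_rot: [[0.029, 1.0, 0.001], [1.0, -0.029, 0.002], [0.002, 0.001, -1.0]]
contact_force: [-0.6, 0.3, 0.4]
opening: 0.0857
gripper_force: 0.0
```

Emit:
{"method": "servo_tool", "body": {"increments": [{"hand": -1,"linear": [-0.196,0.031,0.001],"angular": [0,0.003,-0.4146]},{"hand": -1,"linear": [-0.196,0.031,0.001],"angular": [0,0.003,-0.4146]},{"hand": -1,"linear": [-0.196,0.031,0.001],"angular": [0,0.003,-0.4146]},{"hand": -1,"linear": [-0.196,0.031,0.001],"angular": [0,0.003,-0.4146]},{"hand": -1,"linear": [-0.196,0.031,0.001],"angular": [0,0.003,-0.4146]},{"hand": -1,"linear": [-0.196,0.031,0.001],"angular": [0,0.003,-0.4146]},{"hand": -1,"linear": [-0.196,0.031,0.001],"angular": [0,0.003,-0.4146]},{"hand": -1,"linear": [-0.196,0.031,0.001],"angular": [0,0.003,-0.4146]},{"hand": -1,"linear": [0,0,0],"angular": [0,0,0]},{"hand": -1,"linear": [0,0,0],"angular": [0,0,0]}]}}

```text
time: 4.37
tcp_pos: [0.5462, -0.2391, 0.2271]
eef_rot: [[-0.23, 0.973, -0.001], [0.973, 0.23, 0.005], [0.005, -0.0, -1.0]]
contact_force: [-0.3, 1.8, 0.5]
opening: 0.0853
gripper_force: 0.0
```

```bash
python3 - <<'E'
from h import *
c=cam('wrist');o=manip.get_obs();print(o['time'],o['tcp_pos'],np.round(o['eef_rot'],4).tolist())
save(c,'w2.png');W=world(c)
np.savez('w2.npz',W=W)
q=W[(W[...,2]>.088)&(W[...,2]<.11)]
q=q[(abs(q[:,:2]-[.542,-.244])<.12).all(1)]
print(len(q))
# cluster grip bars
from scipy.cluster.hierarchy import fcluster,linkage
i=np.random.default_rng(0).permutation(len(q))[:1500];s=q[i]
l=fcluster(linkage(s[:,:2]),.008,'distance')
for k in set(l):
    p=s[l==k]
    if len(p)>15: print(len(p),np.median(p,0).round(4),p[:,2].max().round(4),cv2.minAreaRect(p[:,:2].astype(np.float32)))
for k in ['clip_round','clip_tee','clip_bar']:
    for d in manip.trace(k,c)[:3]: print(k,round(d['conf'],2),d['box'],np.nanmedian(W[d['region']],0).round(3))
E
```

```text
4.4167 [ 0.54611412 -0.23800649  0.22757428] [[-0.2311, 0.9729, -0.0007], [0.9729, 0.2311, 0.005], [0.005, 0.0004, -1.0]]
2350
287 [ 0.5143 -0.1895  0.1005] 0.1034 ((0.5143699049949646, -0.18997342884540558), (0.010721159167587757, 0.021801836788654327), 12.429043769836426)
287 [ 0.5453 -0.1824  0.1014] 0.1045 ((0.5451347231864929, -0.1829243302345276), (0.010231798514723778, 0.021236173808574677), 11.272316932678223)
225 [ 0.5731 -0.3008  0.1012] 0.1041 ((0.573011577129364, -0.3013356029987335), (0.010233457200229168, 0.022848280146718025), 13.603167533874512)
214 [ 0.5421 -0.3078  0.1007] 0.1035 ((0.542278528213501, -0.3086108863353729), (0.010080364532768726, 0.02200818993151188), 14.715139389038086)
250 [ 0.56   -0.2449  0.1013] 0.1042 ((0.559741199016571, -0.24480582773685455), (0.009566076099872589, 0.02251020260155201), 14.015657424926758)
237 [ 0.5283 -0.2506  0.1006] 0.1033 ((0.5292019844055176, -0.25203678011894226), (0.010134000331163406, 0.022288011386990547), 11.764520645141602)
clip_round 0.95 [161.5, 159.7, 67.3, 52.0] [ 0.433 -0.233  0.043]
clip_round 0.7 [289.9, 197.3, 54.7, 64.9] [ 0.542 -0.243  0.083]
clip_round 0.56 [35.5, 88.9, 76.3, 64.7] [ 0.328 -0.208  0.043]
clip_tee 0.7 [291.3, 272.5, 49.6, 58.7] [ 0.555 -0.3    0.083]
clip_bar 0.73 [281.6, 112.4, 61.9, 62.1] [ 0.527 -0.184  0.087]
```

View pics/w2.png

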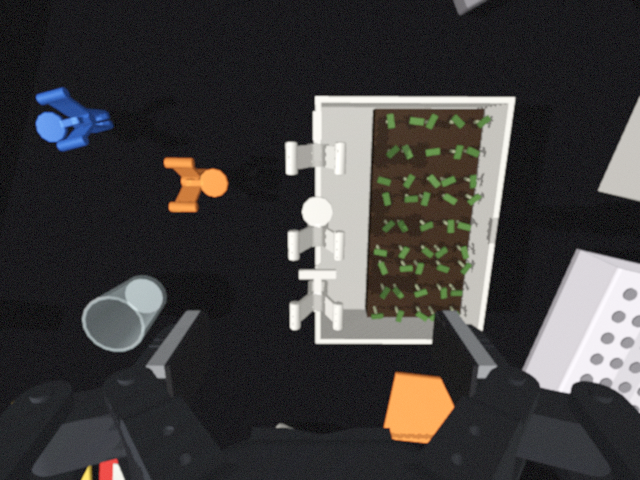

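```bash
python3 - <<'E'
from h import *
plan([.544,-.248,.076],13.2,8)
E
```

```text
n 8 lin [-0.0089, -0.004, 0.127] ang [0.0022, -0.0059, 0.0077]
```

Emit:
{"method": "servo_tool", "body": {"increments": [{"hand": -1,"linear": [-0.009,-0.004,0.127],"angular": [0.002,-0.006,0.008]},{"hand": -1,"linear": [-0.009,-0.004,0.127],"angular": [0.002,-0.006,0.008]},{"hand": -1,"linear": [-0.009,-0.004,0.127],"angular": [0.002,-0.006,0.008]},{"hand": -1,"linear": [-0.009,-0.004,0.127],"angular": [0.002,-0.006,0.008]},{"hand": -1,"linear": [-0.009,-0.004,0.127],"angular": [0.002,-0.006,0.008]},{"hand": -1,"linear": [-0.009,-0.004,0.127],"angular": [0.002,-0.006,0.008]},{"hand": -1,"linear": [-0.009,-0.004,0.127],"angular": [0.002,-0.006,0.008]},{"hand": -1,"linear": [-0.009,-0.004,0.127],"angular": [0.002,-0.006,0.008]},{"hand": -1,"linear": [0,0,0],"angular": [0,0,0]},{"hand": -1,"linear": [0,0,0],"angular": [0,0,0]}]}}

```text
time: 5.4
tcp_pos: [0.5433, -0.2479, 0.075]
eef_rot: [[-0.228, 0.974, -0.002], [0.974, 0.228, 0.001], [0.002, -0.002, -1.0]]
contact_force: [-0.2, 0.9, 0.7]
opening: 0.0851
gripper_force: 0.0
```

```bash
python3 - <<'E'
from h import *
c=cam('wrist');o=manip.get_obs();print(o['time'],o['tcp_pos'],np.round(o['eef_rot'],4).tolist())
s=cam('side')
im=np.vstack([cv2.resize(c['color'][150:420,140:500],(480,360)),cv2.resize(s['color'][220:380,280:494],(480,240))])
cv2.imwrite('pics/g1.png',im[:,:,::-1])
W=world(c);q=W[(W[...,2]>.093)&(W[...,2]<.11)]
for ce in ([.5597,-.2448],[.5290,-.2510]):
    p=q[(abs(q[:,:2]-ce)<.014).all(1)]
    if len(p)>5: print(len(p),np.median(p,0).round(4),cv2.minAreaRect(p[:,:2].astype(np.float32)))
plan([.544,-.248,.076],13.2,2)
E
```

```text
5.45 [ 0.5443005  -0.24859082  0.07657341] [[-0.2279, 0.9737, 0.0005], [0.9737, 0.2279, -0.0004], [-0.0005, 0.0004, -1.0]]
1408 [ 0.5601 -0.2427  0.1014] ((0.5611785054206848, -0.24426184594631195), (0.008428051136434078, 0.023672696202993393), 14.426360130310059)
1377 [ 0.5282 -0.25    0.1009] ((0.5280585289001465, -0.2519262135028839), (0.008266895078122616, 0.02289390005171299), 11.872862815856934)
n 2 lin [0.0043, -0.0022, 0.0052] ang [0.012, 0.0123, -0.0041]
```

View pics/g1.png

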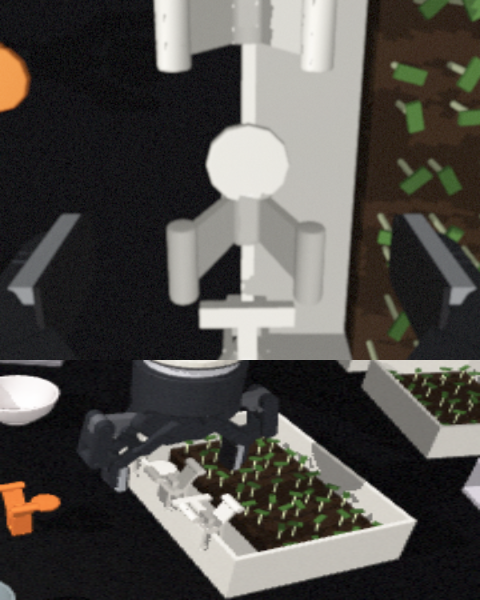

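The picture shows the white round-disc clip (disc at (247,163), bars at (182,262) and (310,263)) midway between the open pads. Closing now.

Emit:
{"method": "servo_tool", "body": {"increments": [{"hand": 1,"linear": [0,0,0],"angular": [0,0,0]},{"hand": 1,"linear": [0,0,0],"angular": [0,0,0]},{"hand": 1,"linear": [0,0,0],"angular": [0,0,0]},{"hand": 1,"linear": [0,0,0],"angular": [0,0,0]},{"hand": 1,"linear": [0,0,0],"angular": [0,0,0]},{"hand": 1,"linear": [0,0,0],"angular": [0,0,0]},{"hand": 1,"linear": [0,0,0],"angular": [0,0,0]},{"hand": 1,"linear": [0,0,0],"angular": [0,0,0]}], "newtons": 25}}

```text
time: 6.17
tcp_pos: [0.5465, -0.2511, 0.0806]
eef_rot: [[-0.227, 0.974, 0.007], [0.974, 0.227, -0.005], [-0.007, 0.006, -1.0]]
contact_force: [-0.1, 0.2, 11.8]
opening: 0.0306
gripper_force: 27.1
```

Emit:
{"method": "servo_tool", "body": {"increments": [{"hand": 1,"linear": [0,0,-0.03],"angular": [0,0,0]},{"hand": 1,"linear": [0,0,-0.03],"angular": [0,0,0]},{"hand": 1,"linear": [0,0,-0.06],"angular": [0,0,0]},{"hand": 1,"linear": [0,0,-0.1],"angular": [0,0,0]},{"hand": 1,"linear": [0,0,-0.1],"angular": [0,0,0]},{"hand": 1,"linear": [0,0,-0.1],"angular": [0,0,0]},{"hand": 1,"linear": [0,0,-0.1],"angular": [0,0,0]},{"hand": 1,"linear": [0,0,0],"angular": [0,0,0]}]}}

```text
time: 6.83
tcp_pos: [0.5456, -0.2501, 0.1577]
eef_rot: [[-0.227, 0.974, 0.005], [0.974, 0.227, -0.003], [-0.005, 0.005, -1.0]]
contact_force: [1.1, -0.2, 0.5]
opening: 0.0308
gripper_force: 26.1
```

```bash
cat >> h.py <<'E'
def clip_in_tool(c,o,zoff=.03):
    """points of held clip in tool frame, from wrist camera: bars near grasp point"""
    W=world(c);P=(W-np.array(o['tcp_pos']))@np.array(o['eef_rot'])
    col=c['color'].astype(int);white=(col.min(-1)>110)&(col.max(-1)-col.min(-1)<25)
    m=(abs(P[...,0])<.05)&(abs(P[...,1])<.03)&(P[...,2]>-.04)&(P[...,2]<.06)
    return P,m,white
E
python3 - <<'E'
from h import *
c=cam('wrist');o=manip.get_obs();print(o['time'],o['tcp_pos'],np.round(o['eef_rot'],4).tolist(),o['opening'],o['contact_force'])
P,m,w=clip_in_tool(c,o)
s=cam('side')
im=np.vstack([cv2.resize(c['color'][120:450,100:540],(480,360)),cv2.resize(s['color'][200:360,280:494],(480,240))])
cv2.imwrite('pics/g2.png',im[:,:,::-1])
q=P[m&w]
for lo in np.arange(-.04,.06,.008):
    p=q[(q[:,2]>=lo)&(q[:,2]<lo+.008)]
    if len(p)>5: print(round(lo,3),len(p),p[:,:2].min(0).round(3),p[:,:2].max(0).round(3),np.median(p,0).round(4))
E
```

```text
6.8833 [ 0.54496231 -0.24979999  0.15575718] [[-0.2269, 0.9739, 0.0033], [0.9739, 0.2269, -0.0021], [-0.0028, 0.0027, -1.0]] 0.030223842254471507 [ 0.52344655  0.29240644 -0.9784179 ]
-0.04 384 [-0.012 -0.021] [0.011 0.023] [ 0.0105 -0.0166 -0.0365]
-0.032 2152 [-0.011 -0.021] [0.012 0.022] [ 0.0032  0.0097 -0.0253]
-0.024 889 [-0.011 -0.021] [0.012 0.022] [ 0.0103 -0.0075 -0.0225]
-0.016 671 [-0.008 -0.021] [0.011 0.022] [ 0.0077 -0.0061 -0.0114]
-0.008 3525 [-0.008 -0.021] [0.035 0.022] [ 0.02    0.0028 -0.0033]
0.0 482 [-0.008 -0.007] [0.034 0.014] [ 0.0022 -0.0018  0.0037]
0.008 77 [ 0.001 -0.009] [0.009 0.011] [ 0.0068 -0.0071  0.0115]
0.016 110 [-0.005 -0.01 ] [0.009 0.012] [ 0.0022 -0.009   0.0201]
0.024 118 [-0.007 -0.012] [0.009 0.014] [-0.0005 -0.0108  0.028 ]
```

View pics/g2.png

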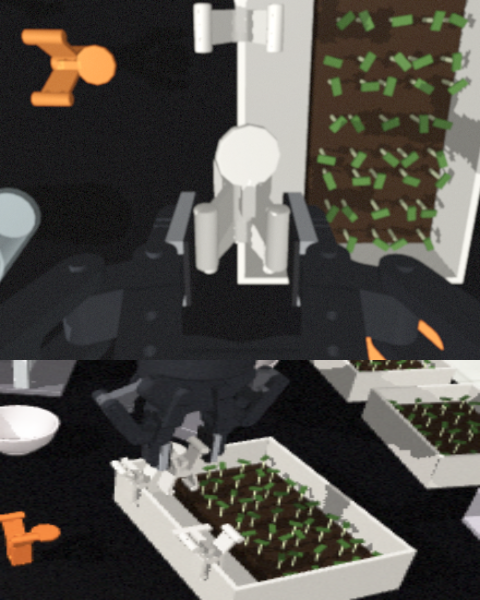

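The round clip hangs upright between the pads (disc at (248,155)) and is clear of the wall. Next I measure its offset in the hand and plan the carry.

```bash
cat >> h.py <<'E'
Yw=np.array([np.cos(np.deg2rad(73.1)),np.sin(np.deg2rad(73.1))]);Xw=np.array([Yw[1],-Yw[0]]);O=np.array([.4972,.2298])+.0002*Xw
BAY={1:.0633,2:.0093,3:-.0447}
def bay(k,dx=0,dy=0): return O+(BAY[k]+dy)*Yw+dx*Xw
E
python3 - <<'E'
from h import *
c=cam('wrist');o=manip.get_obs()
P,m,w=clip_in_tool(c,o);q=P[m&w]
d=q[(q[:,2]>-.008)&(q[:,2]<.002)&(q[:,0]>.013)]
print(cv2.minEnclosingCircle(d[:,:2].astype(np.float32)),np.median(d,0),'plane',np.linalg.lstsq(np.c_[d[:,:2],np.ones(len(d))],d[:,2],rcond=None)[0])
b=q[(q[:,2]<-.018)]
for s in(-1,1):
    p=b[(b[:,1]*s>.005)&(b[:,1]*s<.019)];print(s,len(p),cv2.minAreaRect(p[:,:2].astype(np.float32)),np.percentile(p[:,2],[5,50]).round(4),np.median(p[:,1]),np.polyfit(p[:,0],p[:,2],1))
print(bay(1));plan(list(bay(1))+[.175],-16.9,18)
E
```

```text
((0.023016225546598434, 0.0030410555191338062), 0.012031285092234612) [ 0.02380437  0.00272563 -0.00256092] plane [ 0.02370186  0.18855417 -0.00363871]
-1 1512 ((0.0006503956392407417, -0.0122948307543993), (0.011583983898162842, 0.023475946858525276), 84.5353775024414) [-0.0386 -0.0242] -0.01168759094627372 [-0.1063484  -0.02482813]
1 1422 ((0.0002706162631511688, 0.013693023473024368), (0.023748984560370445, 0.010391518473625183), 0.6204480528831482) [-0.034  -0.0244] 0.012586770048264882 [-0.02650796 -0.02477567]
[0.51579281 0.29030816]
n 18 lin [0.2018, -0.0142, -0.0081] ang [-0.001, -0.0004, 0.3638]
```

```bash
cat >> h.py <<'E'
def prof(P,m):
    q=P[m];q=q[(abs(q[:,0])<.012)&(q[:,2]<.01)]
    for k in np.arange(-.024,.024,.002):
        s=(q[:,1]>=k)&(q[:,1]<k+.002)
        if s.sum()>4: print('%.0f:%d z10 %.1f z50 %.1f'%(k*1e3+1,s.sum(),*(np.percentile(q[s,2],[10,50])*1e3)),end=' | ')
    print()
E
python3 - <<'E'
from h import *
c=cam('wrist');o=manip.get_obs()
P,m,w=clip_in_tool(c,o);prof(P,m&w)
s=cam('side');t=cam('top')
# project expected points; crop
p=proj(s,[o['tcp_pos'][0],o['tcp_pos'][1],o['tcp_pos'][2]-.01]).astype(int);u=proj(t,o['tcp_pos']).astype(int);print(p,u)
a=cv2.resize(s['color'][p[1]-45:p[1]+45,p[0]-45:p[0]+45],(500,500),interpolation=cv2.INTER_CUBIC)
b=cv2.resize(c['color'][230:380,250:390],(300,320),interpolation=cv2.INTER_CUBIC)
im=np.zeros((500,800,3),np.uint8);im[:,:500]=a;im[:320,500:]=b;cv2.imwrite('pics/g3.png',im[:,:,::-1])
E
```

```text
-21:155 z10 -36.9 z50 -24.7 | -19:272 z10 -38.6 z50 -26.5 | -17:230 z10 -39.4 z50 -31.6 | -15:129 z10 -23.6 z50 -22.9 | -13:308 z10 -24.6 z50 -23.8 | -11:329 z10 -24.9 z50 -24.0 | -9:379 z10 -24.0 z50 -22.9 | -7:367 z10 -21.4 z50 -9.5 | -5:247 z10 -4.6 z50 -1.0 | -3:173 z10 3.0 z50 5.2 | -1:133 z10 3.5 z50 5.1 | 1:170 z10 -2.9 z50 -1.9 | 3:162 z10 -2.7 z50 -1.9 | 5:189 z10 -2.3 z50 -1.4 | 7:253 z10 -8.5 z50 -4.9 | 9:451 z10 -23.7 z50 -21.7 | 11:353 z10 -24.9 z50 -24.1 | 13:329 z10 -25.1 z50 -24.4 | 15:301 z10 -24.5 z50 -23.5 | 17:77 z10 -39.7 z50 -37.8 | 19:293 z10 -39.1 z50 -27.9 | 21:265 z10 -37.1 z50 -25.7 | 23:17 z10 -35.9 z50 -27.4 | 
[359 274] [437 213]
```

View pics/g3.png

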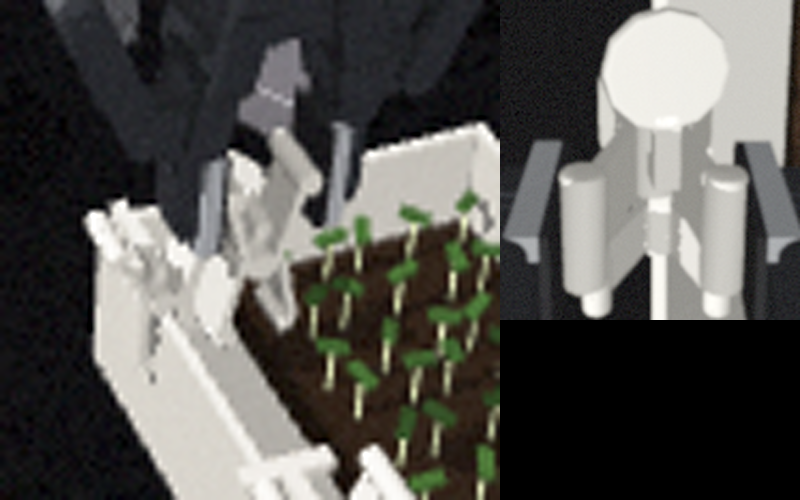

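The bars sit level (tops at z -24.9 and -25.1 mm in the tool frame), so the clip is upright; the paddle simply rides on one leg. Carrying it to bay 1.

```bash
python3 - <<'E'
from h import *
plan(list(bay(1,-.0007,-.0007))+[.165],-16.9,18)
E
```

```text
n 18 lin [0.2016, -0.0144, -0.0046] ang [-0.0021, -0.0009, 0.3638]
```

Emit:
{"method": "servo_tool", "body": {"increments": [{"hand": 1,"linear": [0.2016,-0.0144,-0.0046],"angular": [-0.002,-0.001,0.3638]},{"hand": 1,"linear": [0.2016,-0.0144,-0.0046],"angular": [-0.002,-0.001,0.3638]},{"hand": 1,"linear": [0.2016,-0.0144,-0.0046],"angular": [-0.002,-0.001,0.3638]},{"hand": 1,"linear": [0.2016,-0.0144,-0.0046],"angular": [-0.002,-0.001,0.3638]},{"hand": 1,"linear": [0.2016,-0.0144,-0.0046],"angular": [-0.002,-0.001,0.3638]},{"hand": 1,"linear": [0.2016,-0.0144,-0.0046],"angular": [-0.002,-0.001,0.3638]},{"hand": 1,"linear": [0.2016,-0.0144,-0.0046],"angular": [-0.002,-0.001,0.3638]},{"hand": 1,"linear": [0.2016,-0.0144,-0.0046],"angular": [-0.002,-0.001,0.3638]},{"hand": 1,"linear": [0.2016,-0.0144,-0.0046],"angular": [-0.002,-0.001,0.3638]}]}}

```text
time: 7.88
tcp_pos: [0.4932, 0.0196, 0.1588]
eef_rot: [[0.035, 0.999, -0.0], [0.999, -0.035, -0.001], [-0.001, -0.0, -1.0]]
contact_force: [0.8, 0.5, -0.9]
opening: 0.0307
gripper_force: 26.1
```

Emit:
{"method": "servo_tool", "body": {"increments": [{"hand": 1,"linear": [0.2016,-0.0144,-0.0046],"angular": [-0.002,-0.001,0.3638]},{"hand": 1,"linear": [0.2016,-0.0144,-0.0046],"angular": [-0.002,-0.001,0.3638]},{"hand": 1,"linear": [0.2016,-0.0144,-0.0046],"angular": [-0.002,-0.001,0.3638]},{"hand": 1,"linear": [0.2016,-0.0144,-0.0046],"angular": [-0.002,-0.001,0.3638]},{"hand": 1,"linear": [0.2016,-0.0144,-0.0046],"angular": [-0.002,-0.001,0.3638]},{"hand": 1,"linear": [0.2016,-0.0144,-0.0046],"angular": [-0.002,-0.001,0.3638]},{"hand": 1,"linear": [0.2016,-0.0144,-0.0046],"angular": [-0.002,-0.001,0.3638]},{"hand": 1,"linear": [0.2016,-0.0144,-0.0046],"angular": [-0.002,-0.001,0.3638]},{"hand": 1,"linear": [0.2016,-0.0144,-0.0046],"angular": [-0.002,-0.001,0.3638]},{"hand": 1,"linear": [0,0,0],"angular": [0,0,0]}]}}

```text
time: 8.72
tcp_pos: [0.5151, 0.2943, 0.1642]
eef_rot: [[0.287, 0.958, 0.001], [0.958, -0.287, 0.001], [0.001, 0.001, -1.0]]
contact_force: [-0.1, -0.7, -0.3]
opening: 0.0309
gripper_force: 26.1
```

```bash
cat >> h.py <<'E'
def atbay(k,z,n,dx=-.0007,dy=-.0007):
    c=cam('wrist');o=manip.get_obs();print(o['time'],o['tcp_pos'],o['opening'],np.round(o['contact_force'],1))
    p=np.array(o['tcp_pos'])[:2]-bay(k);print('tcp-bay x %.4f y %.4f'%(p@Xw,p@Yw))
    W=world(c);P=(W-np.array(o['tcp_pos']))@np.array(o['eef_rot']);w=c['color'].min(-1)>90
    q=P[(abs(P[...,1])<.012)&(abs(W[...,2]-.072)<.006)&(P[...,0]>.016)]
    if len(q)>20: print('strip y(tool) fit',np.polyfit(q[:,0],q[:,1],1).round(4))
    q=P[(abs(P[...,1])<.006)&(abs(W[...,2]-.068)<.009)];Wz=W[(abs(P[...,1])<.006)&(abs(W[...,2]-.068)<.009)][:,2]
    for a in np.arange(-.09,.09,.002):
        s=(q[:,0]>=a)&(q[:,0]<a+.002)
        if s.sum()>3: print('%d:%.0f'%(a*1e3+1,np.median(Wz[s])*1e3),end=' ')
    print()
    P,m,_=clip_in_tool(c,o);q=P[m&w];b=q[(q[:,2]<-.017)&(q[:,2]>-.03)&(abs(q[:,1])<.017)]
    for s in(-1,1):
        p=b[b[:,1]*s>0]
        if len(p): print('bar',s,np.median(p,0).round(4),np.percentile(p[:,0],[2,98]).round(4))
    plan(list(bay(k,dx,dy))+[z],-16.9,n,o)
E
python3 - <<'E'
from h import *
atbay(1,.115,5)
E
```

```text
8.7667 [0.51490413 0.29167432 0.16414078] 0.030477618907658172 [ 0.9 -1.4 -0.7]
tcp-bay x -0.0012 y 0.0010
strip y(tool) fit [-0.0171  0.0016]
-89:73 -87:73 -85:72 -82:73 -80:73 -78:73 -76:72 -74:73 -72:72 -70:73 -68:73 -66:73 -64:69 -62:65 -60:65 -58:65 -56:64 13:72 15:73 17:73 19:72 21:73 23:73 25:73 27:73 29:72 31:73 33:73 35:73 37:72 39:72 41:65 65:68 67:71 
bar -1 [ 0.0055 -0.012  -0.0229] [-0.0066  0.0151]
bar 1 [ 0.0059  0.0114 -0.0232] [-0.0068  0.015 ]
n 5 lin [-0.0023, 0.0007, 0.0655] ang [0.0025, 0.0049, 0.0093]
```

```bash
cat >> h.py <<'E'
def held():
    c=cam('wrist');o=manip.get_obs();P,m,_=clip_in_tool(c,o);w=c['color'].min(-1)>90;q=P[m&w]
    for s in(-1,1):
        b=q[(q[:,2]<-.021)&(q[:,2]>-.028)&(q[:,1]*s>.008)&(q[:,1]*s<.015)]
        print('bar',s,len(b),b.min(0).round(4),b.max(0).round(4),'z=ax+b',np.polyfit(b[:,0],b[:,2],1).round(4))
    d=q[(q[:,2]>-.009)&(q[:,2]<.006)&(q[:,0]>.014)]
    if len(d)>20: print('paddle',len(d),d.min(0).round(4),d.max(0).round(4),np.median(d,0).round(4),cv2.minAreaRect(d[:,:2].astype(np.float32)),np.linalg.lstsq(np.c_[d[:,:2],np.ones(len(d))],d[:,2],rcond=None)[0].round(3))
    return c,o,P
E
python3 - <<'E'
from h import *
held()
E
```

```text
bar -1 984 [-0.0083 -0.015  -0.025 ] [ 0.0142 -0.0084 -0.021 ] z=ax+b [ 0.0118 -0.0229]
bar 1 1122 [-0.0094  0.008  -0.0267] [ 0.0144  0.015  -0.021 ] z=ax+b [ 0.0154 -0.0232]
paddle 2570 [ 0.0141 -0.0098 -0.0046] [0.0367 0.0139 0.0033] [ 0.0257  0.0018 -0.0012] ((0.024901416152715683, 0.0020362138748168945), (0.02298651449382305, 0.023211302235722542), 75.56779479980469) [ 0.018  0.192 -0.002]
```

Emit:
{"method": "servo_tool", "body": {"increments": [{"hand": 1,"linear": [-0.0042,0.0024,0.057],"angular": [0,0.003,0.005]},{"hand": 1,"linear": [-0.0042,0.0024,0.057],"angular": [0,0.003,0.005]},{"hand": 1,"linear": [-0.0042,0.0024,0.057],"angular": [0,0.003,0.005]},{"hand": 1,"linear": [-0.0042,0.0024,0.057],"angular": [0,0.003,0.005]},{"hand": 1,"linear": [-0.0042,0.0024,0.057],"angular": [0,0.003,0.005]},{"hand": 1,"linear": [0,0,0],"angular": [0,0,0]}]}}

```text
time: 9.32
tcp_pos: [0.515, 0.2845, 0.1198]
eef_rot: [[0.294, 0.956, -0.002], [0.956, -0.294, -0.003], [-0.003, -0.001, -1.0]]
contact_force: [-0.4, -0.3, -1.7]
opening: 0.0305
gripper_force: 26.1
```

```bash
python3 - <<'E'
from h import *
for i in range(3):
    o=manip.get_obs();print(np.round(o['tcp_pos'],4)); held()
atbay(1,.078,5)
E
```

```text
[0.515  0.2845 0.1198]
bar -1 833 [-0.0104 -0.015  -0.0238] [ 0.0124 -0.0083 -0.021 ] z=ax+b [ 0.0048 -0.022 ]
bar 1 970 [-0.0113  0.0081 -0.0262] [ 0.0121  0.015  -0.021 ] z=ax+b [ 0.0086 -0.0222]
paddle 2431 [ 0.014  -0.0098 -0.0039] [0.0348 0.014  0.0047] [ 0.0241  0.0019 -0.0001] ((0.024388089776039124, 0.0020973654463887215), (0.023705637082457542, 0.02076433226466179), 89.8768539428711) [ 0.018  0.194 -0.001]
[0.5155 0.285  0.121 ]
bar -1 849 [-0.0103 -0.015  -0.0241] [ 0.0124 -0.0087 -0.021 ] z=ax+b [ 0.0033 -0.0221]
bar 1 1002 [-0.0114  0.008  -0.0268] [ 0.0123  0.015  -0.021 ] z=ax+b [ 0.0132 -0.0224]
paddle 2432 [ 0.014  -0.0097 -0.0039] [0.0347 0.014  0.0038] [ 0.024   0.0018 -0.0002] ((0.024358445778489113, 0.0021220436319708824), (0.023735037073493004, 0.020697420462965965), 89.935546875) [ 0.02   0.194 -0.001]
[0.5161 0.2854 0.1222]
bar -1 901 [-0.0102 -0.015  -0.0243] [ 0.0131 -0.0083 -0.021 ] z=ax+b [ 0.0058 -0.0224]
bar 1 1026 [-0.0105  0.008  -0.0266] [ 0.0126  0.015  -0.021 ] z=ax+b [ 0.006  -0.0226]
paddle 2452 [ 0.014  -0.0097 -0.0039] [0.035  0.014  0.0044] [ 0.0242  0.0019 -0.0005] ((0.02451816201210022, 0.0021871905773878098), (0.02368996851146221, 0.02098110504448414), 89.90373992919922) [ 0.022  0.193 -0.001]
9.5167 [0.51678906 0.28597219 0.12349407] 0.03058737239667744 [-0.5  0.5 -0.4]
tcp-bay x 0.0022 y -0.0039
strip y(tool) fit [-0.0001 -0.0027]
-89:73 -87:73 -85:73 -82:73 -80:73 -78:72 -76:72 -74:73 -72:73 -70:72 -68:73 -66:73 -64:72 -62:73 -60:69 -58:66 -56:65 -54:64 -52:65 -50:65 -48:65 -46:65 -44:65 -38:73 -36:73 -34:72 -32:73 -30:72 21:73 23:72 25:73 27:73 29:73 31:73 33:73 35:72 37:72 39:73 41:73 43:73 45:69 69:64 
bar -1 [ 0.0029 -0.0117 -0.0223] [-0.0091  0.0122]
bar 1 [ 0.003   0.0117 -0.0226] [-0.0095  0.0122]
n 5 lin [0.0042, -0.004, 0.0607] ang [0.0093, -0.0027, -0.0054]
```

Emit:
{"method": "servo_tool", "body": {"increments": [{"hand": 1,"linear": [0.019,-0.016,0.02],"angular": [0,0,0]},{"hand": 1,"linear": [0,0,0],"angular": [0,0,0]},{"hand": 1,"linear": [0,0,0],"angular": [0,0,0]},{"hand": 1,"linear": [0,0,0],"angular": [0,0,0]},{"hand": 1,"linear": [0,0,0],"angular": [0,0,0]}]}}

```text
time: 9.93
tcp_pos: [0.515, 0.2894, 0.1201]
eef_rot: [[0.292, 0.956, 0.003], [0.956, -0.292, -0.0], [0.001, 0.003, -1.0]]
contact_force: [0.6, 0.1, -1.3]
opening: 0.0309
gripper_force: 26.1
```

```bash
python3 - <<'E'
from h import *
held()
atbay(1,.078,5)
E
```

```text
bar -1 1050 [-0.0098 -0.015  -0.0255] [ 0.013 -0.008 -0.021] z=ax+b [ 0.0055 -0.023 ]
bar 1 1063 [-0.0102  0.008  -0.0252] [ 0.013  0.015 -0.021] z=ax+b [ 0.0109 -0.0233]
paddle 2483 [ 0.014  -0.0094 -0.0049] [0.0355 0.0142 0.0031] [ 0.0246  0.0022 -0.0013] ((0.024745117872953415, 0.002427428960800171), (0.023591049015522003, 0.021451640874147415), 89.93741607666016) [ 0.017  0.188 -0.002]
10.0333 [0.51506675 0.28937134 0.12009239] 0.030728715090082157 [ 1.  -0.2 -1.1]
tcp-bay x -0.0004 y -0.0011
strip y(tool) fit [-0.0026  0.0001]
-89:72 -87:73 -85:73 -82:72 -80:73 -78:72 -76:73 -74:73 -72:73 -70:73 -68:73 -66:73 -64:73 -62:69 -60:65 -58:65 -56:65 -54:64 -52:64 -50:65 -48:64 -42:72 -40:72 -38:73 -36:73 -34:73 -32:72 -30:73 21:72 23:72 25:73 27:73 29:72 31:73 33:73 35:73 37:73 39:73 41:72 43:67 69:71 
bar -1 [ 0.0033 -0.0116 -0.0229] [-0.009   0.0126]
bar 1 [ 0.0034  0.0118 -0.0231] [-0.0092  0.0125]
n 5 lin [0.0005, -0.0005, 0.0561] ang [0.008, -0.0012, -0.0049]
```

Emit:
{"method": "servo_tool", "body": {"increments": [{"hand": 1,"linear": [0,0,0.045],"angular": [0,0,0]},{"hand": 1,"linear": [0,0,0.045],"angular": [0,0,0]},{"hand": 1,"linear": [0,0,0.045],"angular": [0,0,0]},{"hand": 1,"linear": [0,0,0.045],"angular": [0,0,0]},{"hand": 1,"linear": [0,0,0.045],"angular": [0,0,0]},{"hand": 1,"linear": [0,0,0.03],"angular": [0,0,0]},{"hand": 1,"linear": [0,0,0],"angular": [0,0,0]},{"hand": 1,"linear": [0,0,0],"angular": [0,0,0]}]}}

```text
time: 10.7
tcp_pos: [0.515, 0.2893, 0.0814]
eef_rot: [[0.293, 0.956, 0.002], [0.956, -0.293, -0.001], [0.0, 0.003, -1.0]]
contact_force: [-0.1, -0.4, -0.3]
opening: 0.0305
gripper_force: 26.1
```

```bash
python3 - <<'E'
from h import *
held()
atbay(1,.078,5)
E
```

```text
bar -1 1006 [-0.01   -0.015  -0.0247] [ 0.0129 -0.0081 -0.021 ] z=ax+b [ 0.011  -0.0228]
bar 1 1035 [-0.0103  0.008  -0.0251] [ 0.0127  0.015  -0.021 ] z=ax+b [ 0.007 -0.023]
paddle 2463 [ 0.014  -0.0094 -0.0049] [0.035  0.0142 0.0033] [ 0.0245  0.0021 -0.001 ] ((0.024523016065359116, 0.002382212318480015), (0.020996883511543274, 0.023602819070219994), 0.18887069821357727) [ 0.021  0.189 -0.002]
10.8 [0.51526403 0.28937546 0.08193457] 0.03056301796533187 [ 0.7 -0.6 -0.1]
tcp-bay x -0.0002 y -0.0010
strip y(tool) fit [-0.0034  0.0001]
-70:72 -68:72 -66:73 -64:73 -62:69 -60:65 -58:64 -56:65 -54:65 -52:65 -50:65 -48:65 -42:72 -40:73 -38:73 -36:72 -34:73 -32:73 -30:73 -28:72 -26:73 -24:73 -22:73 -20:73 -18:73 -16:72 -14:73 -12:73 -10:72 -8:73 -6:76 -4:76 -2:76 0:76 1:76 3:76 5:76 7:76 9:75 33:72 35:72 37:73 39:72 41:72 43:67 69:72 71:74 
bar -1 [ 0.0032 -0.0117 -0.0227] [-0.0091  0.0125]
bar 1 [ 0.0033  0.0119 -0.023 ] [-0.0092  0.0124]
n 5 lin [0.0005, -0.0006, 0.0052] ang [0.0082, -0.0016, -0.005]
```

Barrel (top 76 mm) is already inside the notch with no contact force. About 2–3 mm remain.

Emit:
{"method": "servo_tool", "body": {"increments": [{"hand": 1,"linear": [0,0,0.008],"angular": [0,0,0]},{"hand": 1,"linear": [0,0,0.008],"angular": [0,0,0]},{"hand": 1,"linear": [0,0,0.006],"angular": [0,0,0]},{"hand": 1,"linear": [0,0,0],"angular": [0,0,0]},{"hand": 1,"linear": [0,0,0],"angular": [0,0,0]}]}}

```text
time: 11.22
tcp_pos: [0.5155, 0.2896, 0.0798]
eef_rot: [[0.293, 0.956, 0.004], [0.956, -0.293, 0.0], [0.002, 0.004, -1.0]]
contact_force: [-2.5, -0.8, 4.7]
opening: 0.0309
gripper_force: 26.7
```

Emit:
{"method": "servo_tool", "body": {"increments": [{"hand": -0.4,"linear": [0,0,0],"angular": [0,0,0]},{"hand": -0.4,"linear": [0,0,0],"angular": [0,0,0]},{"hand": -0.4,"linear": [0,0,0],"angular": [0,0,0]},{"hand": -0.4,"linear": [0,0,0],"angular": [0,0,0]},{"hand": -0.4,"linear": [0,0,0],"angular": [0,0,0]},{"hand": -0.7,"linear": [0,0,0],"angular": [0,0,0]}]}}

```text
time: 11.72
tcp_pos: [0.515, 0.2892, 0.0781]
eef_rot: [[0.293, 0.956, 0.003], [0.956, -0.293, -0.001], [0.0, 0.003, -1.0]]
contact_force: [0.7, 1.1, 0.1]
opening: 0.0706
gripper_force: 0.0
```

```bash
cat >> h.py <<'E'
def placed(c,k):
    W=world(c);p=W[...,:2]-bay(k);x=p@Xw;y=p@Yw;z=W[...,2];w=(c['color'].min(-1)>100)
    m=(abs(x)<.03)&(y>-.013)&(y<.013)&(z>.085)&(z<.115)&w
    for s in(-1,1):
        a=m&(x*s>.008)&(x*s<.027)
        if a.sum()>10: print('bay',k,'bar',s,a.sum(),'x %.4f y %.4f..%.4f ztop %.4f'%(np.median(x[a]),*np.percentile(y[a],[2,98]),np.percentile(z[a],90)))
    a=(abs(x)<.006)&(abs(y)<.012)&(z>.06)&(z<.085)
    if a.sum()>5: print('barrel z %.4f y %.4f..%.4f'%(np.median(z[a]),*np.percentile(y[a&(z>.073)],[2,98])) if (a&(z>.073)).sum() else 'low')
E
python3 - <<'E'
from h import *
c=cam('wrist');o=manip.get_obs();print(o['time'],o['tcp_pos'],o['opening']);placed(c,1)
for b in(.17,): plan(list(np.array(o['tcp_pos'])[:2])+[b],-16.9,6)
E
```

```text
11.7667 [0.51508216 0.28925679 0.07820335] 0.07230522925939967
bay 1 bar -1 1982 x -0.0144 y -0.0094..0.0114 ztop 0.1045
bay 1 bar 1 2024 x 0.0152 y -0.0094..0.0115 ztop 0.1042
barrel z 0.0780 y -0.0077..0.0115
n 6 lin [0.0, 0.0002, -0.102] ang [0.0058, -0.0003, -0.0042]
```

Emit:
{"method": "servo_tool", "body": {"increments": [{"hand": -1,"linear": [0,0,-0.06],"angular": [0,0,0]},{"hand": -1,"linear": [0,0,-0.11],"angular": [0,0,0]},{"hand": -1,"linear": [0,0,-0.11],"angular": [0,0,0]},{"hand": -1,"linear": [0,0,-0.11],"angular": [0,0,0]},{"hand": -1,"linear": [0,0,-0.11],"angular": [0,0,0]},{"hand": -1,"linear": [0,0,-0.11],"angular": [0,0,0]},{"hand": -1,"linear": [0,0,0],"angular": [0,0,0]}]}}

```text
time: 12.35
tcp_pos: [0.5169, 0.2903, 0.1753]
eef_rot: [[0.293, 0.956, 0.011], [0.956, -0.293, 0.003], [0.006, 0.01, -1.0]]
contact_force: [-0.6, 0.2, 0.6]
opening: 0.0852
gripper_force: 0.0
```

```bash
python3 - <<'E'
from h import *
c=cam('wrist');o=manip.get_obs();print(o['time'],o['tcp_pos'],o['opening']);placed(c,1)
W=world(c);p=W[...,:2]-bay(1);x=p@Xw;y=p@Yw;z=W[...,2]
a=(abs(x)<.005)
for k in np.arange(-.03,.04,.002):
    s=a&(y>=k)&(y<k+.002)&(z>.05)
    if s.sum()>3: print('%d:%.1f'%(k*1e3+1,np.median(z[s])*1e3),end=' ')
print()
# tray ref
d=np.load('w2.npz')['W'];q=d-np.array([.544,-.248,0]);t=np.deg2rad(13.2);X=[np.cos(t),np.sin(t)];Y=[-np.sin(t),np.cos(t)]
xx=q[...,:2]@X;yy=q[...,:2]@Y;zz=q[...,2]
for k in np.arange(-.03,.04,.002):
    s=(abs(xx)<.005)&(yy>=k)&(yy<k+.002)&(zz>.05)
    if s.sum()>1: print('%d:%.1f'%(k*1e3+1,np.median(zz[s])*1e3),end=' ')
print()
for zz,xx,yy in((zz,xx,yy),(z,x,y)):
  for s in(-1,1):
    a=(abs(xx*s-.017)<.008)&(abs(yy)<.009)&(zz>.09);print(s,np.median(xx[a]),np.percentile(zz[a],[50,90]))
u=proj(c,list(bay(1))+[.09]).astype(int)
cv2.imwrite('pics/p1.png',cv2.resize(c['color'][max(u[1]-90,0):u[1]+90,u[0]-90:u[0]+90],(540,540))[:,:,::-1])
plan([.5576,-.3050,.2],13.2,20)
E
```

```text
12.4 [0.5162157  0.28997372 0.17308403] 0.08530721614426748
bay 1 bar -1 691 x -0.0147 y -0.0097..0.0111 ztop 0.1046
bay 1 bar 1 705 x 0.0152 y -0.0098..0.0111 ztop 0.1044
barrel z 0.0776 y -0.0076..0.0115
-29:72.3 -26:72.5 -24:72.6 -22:72.6 -20:72.7 -18:72.5 -16:73.0 -14:72.9 -12:72.5 -10:72.5 -6:77.1 -4:76.9 -2:76.8 0:83.6 1:83.9 3:84.0 5:83.7 7:83.7 9:250.9 11:257.8 13:85.7 15:84.6 17:84.7 19:84.6 21:84.6 23:84.8 25:84.9 27:84.9 29:84.6 31:84.6 33:84.2 35:72.6 37:72.6 39:73.0 
-29:81.8 -26:81.0 -24:65.3 -22:65.5 -20:66.1 -18:65.8 -16:65.3 -14:65.4 -12:65.7 -8:74.6 -6:75.0 -4:75.0 -2:75.4 0:78.6 1:81.2 3:78.9 5:76.0 7:79.0 9:82.6 11:82.4 13:82.9 15:82.6 17:303.0 19:309.7 21:82.7 23:82.4 25:82.4 27:82.3 29:82.1 31:81.7 33:81.2 35:65.4 37:65.5 39:65.6 
-1 -0.015621039790375565 [0.10075471 0.10215956]
1 0.0162916903807463 [0.1014565  0.10273079]
-1 -0.015222105997392677 [0.10334667 0.1047613 ]
1 0.015747843135807422 [0.10298538 0.10460653]
n 20 lin [-0.1998, 0.0233, -0.0093] ang [0.0053, -0.0014, -0.3296]
```

View pics/p1.png

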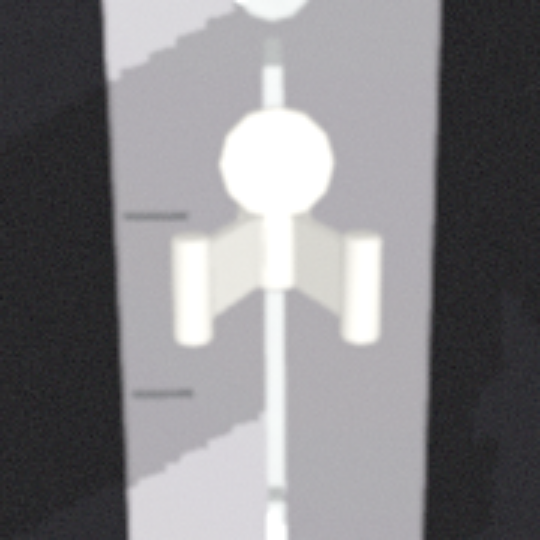

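The clip sits on the strip at bay 1 (disc at (277,162), bars at (192,290) and (362,290)), but its barrel is about 2.3 mm above home: the opening pads lifted it. I will press the bars down with the nearly closed fingertips.

```bash
python3 - <<'E'
from h import *
plan(list(bay(1,.0003,.0007))+[.112],-16.9,6)
E
```

```text
n 6 lin [0.0008, -0.0005, 0.0679] ang [0.0157, -0.0091, -0.0042]
```

Emit:
{"method": "servo_tool", "body": {"increments": [{"hand": 0.34,"linear": [0.001,0,0.034],"angular": [0.008,-0.005,-0.002]},{"hand": 0.34,"linear": [0.001,0,0.034],"angular": [0.008,-0.005,-0.002]},{"hand": 0.34,"linear": [0,0,0.068],"angular": [0.015,-0.009,-0.004]},{"hand": 0.34,"linear": [0,0,0.068],"angular": [0.015,-0.009,-0.004]},{"hand": 0.34,"linear": [0,0,0.068],"angular": [0.015,-0.009,-0.004]},{"hand": 0.34,"linear": [0,0,0.068],"angular": [0.015,-0.009,-0.004]},{"hand": 0.34,"linear": [0,0,0.068],"angular": [0.015,-0.009,-0.004]},{"hand": 0.34,"linear": [0,0,0],"angular": [0,0,0]},{"hand": 0.34,"linear": [0,0,0],"angular": [0,0,0]},{"hand": 0.34,"linear": [0,0,0],"angular": [0,0,0]}]}}

```text
time: 13.23
tcp_pos: [0.5152, 0.2897, 0.109]
eef_rot: [[0.291, 0.957, -0.005], [0.957, -0.291, -0.002], [-0.004, -0.004, -1.0]]
contact_force: [0.6, 1.5, 0.3]
opening: 0.028
gripper_force: 0.0
```

Emit:
{"method": "servo_tool", "body": {"increments": [{"hand": 0.34,"linear": [0,0,0.013],"angular": [0,0,0]},{"hand": 0.34,"linear": [0,0,0.013],"angular": [0,0,0]},{"hand": 0.34,"linear": [0,0,0.013],"angular": [0,0,0]},{"hand": 0.34,"linear": [0,0,0],"angular": [0,0,0]}]}}

```text
time: 13.57
tcp_pos: [0.5151, 0.2897, 0.1035]
eef_rot: [[0.291, 0.957, -0.004], [0.957, -0.291, -0.002], [-0.003, -0.004, -1.0]]
contact_force: [0.4, -0.1, 0.6]
opening: 0.0279
gripper_force: 0.2
```

Emit:
{"method": "servo_tool", "body": {"increments": [{"hand": 0.34,"linear": [0,0,0.013],"angular": [0,0,0]},{"hand": 0.34,"linear": [0,0,0.013],"angular": [0,0,0]},{"hand": 0.34,"linear": [0,0,0],"angular": [0,0,0]},{"hand": 0.34,"linear": [0,0,0],"angular": [0,0,0]}]}}

```text
time: 13.9
tcp_pos: [0.5156, 0.2905, 0.102]
eef_rot: [[0.291, 0.957, -0.002], [0.957, -0.291, 0.0], [-0.001, -0.002, -1.0]]
contact_force: [-1.9, 1.0, 8.7]
opening: 0.0285
gripper_force: 4.5
```

Emit:
{"method": "servo_tool", "body": {"increments": [{"hand": 0.34,"linear": [0,0,0.01],"angular": [0,0,0]},{"hand": 0.34,"linear": [0,0,0.01],"angular": [0,0,0]},{"hand": 0.34,"linear": [0,0,0],"angular": [0,0,0]}]}}

```text
time: 14.15
tcp_pos: [0.5158, 0.2908, 0.1001]
eef_rot: [[0.29, 0.957, -0.001], [0.957, -0.29, 0.001], [0.0, -0.001, -1.0]]
contact_force: [-3.4, -0.1, 12.4]
opening: 0.0282
gripper_force: 6.1
```

Emit:
{"method": "servo_tool", "body": {"increments": [{"hand": 0.34,"linear": [0,0,0.01],"angular": [0,0,0]},{"hand": 0.34,"linear": [0,0,0.01],"angular": [0,0,0]},{"hand": 0.34,"linear": [0,0,0],"angular": [0,0,0]}]}}

```text
time: 14.4
tcp_pos: [0.516, 0.2911, 0.0998]
eef_rot: [[0.29, 0.957, 0.0], [0.957, -0.29, 0.002], [0.002, -0.0, -1.0]]
contact_force: [-6.0, -0.3, 22.2]
opening: 0.0281
gripper_force: 10.7
```

```bash
cat >> h.py <<'E'
def zprof(k):
    c=cam('wrist');o=manip.get_obs();print(o['time'],np.round(o['tcp_pos'],4),np.round(o['contact_force'],1))
    W=world(c);p=W[...,:2]-bay(k);x=p@Xw;y=p@Yw;z=W[...,2]
    for a in np.arange(-.03,.04,.002):
        s=(abs(x)<.005)&(y>=a)&(y<a+.002)&(z>.05)&(z<.12)
        if s.sum()>3: print('%d:%.1f'%(a*1e3+1,np.median(z[s])*1e3),end=' ')
    print()
    return c,o
E
python3 - <<'E'
from h import *
zprof(1)
E
```

```text
14.45 [0.516  0.2911 0.0998] [-7.4 -0.  20.6]
-29:72.6 -26:72.6 -24:72.5 -22:72.6 -20:72.6 -18:72.5 -16:72.4 -14:72.8 -12:72.7 -10:72.1 -8:70.7 -6:73.7 -4:73.6 -2:72.9 0:74.3 1:79.9 3:79.8 5:80.1 7:77.0 9:80.7 11:81.1 13:81.1 15:81.1 17:81.1 19:81.1 21:81.0 23:81.0 25:80.9 27:80.9 29:80.8 31:81.1 33:80.8 35:79.5 37:72.8 39:72.7
```

Fully home now (force rose steeply). Lifting off and moving to the tee clip.

Emit:
{"method": "servo_tool", "body": {"increments": [{"hand": 0.34,"linear": [0,0,-0.05],"angular": [0,0,0]},{"hand": 0.34,"linear": [0,0,-0.12],"angular": [0,0,0]},{"hand": -1,"linear": [0,0,-0.17],"angular": [0,0,0]},{"hand": -1,"linear": [0,0,-0.17],"angular": [0,0,0]},{"hand": -1,"linear": [0,0,0],"angular": [0,0,0]}]}}

```text
time: 14.87
tcp_pos: [0.5179, 0.2909, 0.1759]
eef_rot: [[0.291, 0.957, 0.005], [0.957, -0.291, 0.002], [0.003, 0.004, -1.0]]
contact_force: [0.5, 0.1, 1.0]
opening: 0.0637
gripper_force: 0.0
```

```bash
python3 - <<'E'
from h import *
c,o=zprof(1);placed(c,1)
plan([.5576,-.3050,.16],13.2,20)
E
```

```text
14.9167 [0.5171 0.2905 0.1733] [-0.2  0.3 -0.9]
-29:72.6 -26:72.9 -24:72.4 -22:72.8 -20:72.5 -18:72.5 -16:72.7 -14:72.4 -12:72.8 -10:71.3 -6:74.0 -4:74.0 -2:73.5 0:75.2 1:80.4 3:80.7 5:80.3 7:77.5 9:80.1 11:81.8 13:81.4 15:81.3 17:81.3 19:81.2 21:81.4 23:81.4 25:81.4 27:81.3 29:81.2 31:81.1 33:81.2 35:78.6 37:72.5 39:72.7 
bay 1 bar -1 609 x -0.0152 y -0.0088..0.0123 ztop 0.1014
bay 1 bar 1 617 x 0.0159 y -0.0088..0.0123 ztop 0.1010
barrel z 0.0745 y -0.0067..0.0114
n 20 lin [-0.2, 0.0228, 0.0044] ang [0.0011, -0.0003, -0.3284]
```

Emit:
{"method": "servo_tool", "body": {"increments": [{"hand": -1,"linear": [-0.2,0.0228,0.0044],"angular": [0.001,0,-0.3284]},{"hand": -1,"linear": [-0.2,0.0228,0.0044],"angular": [0.001,0,-0.3284]},{"hand": -1,"linear": [-0.2,0.0228,0.0044],"angular": [0.001,0,-0.3284]},{"hand": -1,"linear": [-0.2,0.0228,0.0044],"angular": [0.001,0,-0.3284]},{"hand": -1,"linear": [-0.2,0.0228,0.0044],"angular": [0.001,0,-0.3284]},{"hand": -1,"linear": [-0.2,0.0228,0.0044],"angular": [0.001,0,-0.3284]},{"hand": -1,"linear": [-0.2,0.0228,0.0044],"angular": [0.001,0,-0.3284]},{"hand": -1,"linear": [-0.2,0.0228,0.0044],"angular": [0.001,0,-0.3284]},{"hand": -1,"linear": [-0.2,0.0228,0.0044],"angular": [0.001,0,-0.3284]},{"hand": -1,"linear": [-0.2,0.0228,0.0044],"angular": [0.001,0,-0.3284]}]}}

```text
time: 15.75
tcp_pos: [0.495, -0.0121, 0.162]
eef_rot: [[0.031, 0.999, -0.009], [1.0, -0.031, -0.002], [-0.002, -0.009, -1.0]]
contact_force: [-0.7, -0.5, -0.5]
opening: 0.0853
gripper_force: 0.0
```

Emit:
{"method": "servo_tool", "body": {"increments": [{"hand": -1,"linear": [-0.2,0.0228,0.0044],"angular": [0.001,0,-0.3284]},{"hand": -1,"linear": [-0.2,0.0228,0.0044],"angular": [0.001,0,-0.3284]},{"hand": -1,"linear": [-0.2,0.0228,0.0044],"angular": [0.001,0,-0.3284]},{"hand": -1,"linear": [-0.2,0.0228,0.0044],"angular": [0.001,0,-0.3284]},{"hand": -1,"linear": [-0.2,0.0228,0.0044],"angular": [0.001,0,-0.3284]},{"hand": -1,"linear": [-0.2,0.0228,0.0044],"angular": [0.001,0,-0.3284]},{"hand": -1,"linear": [-0.2,0.0228,0.0044],"angular": [0.001,0,-0.3284]},{"hand": -1,"linear": [-0.2,0.0228,0.0044],"angular": [0.001,0,-0.3284]},{"hand": -1,"linear": [-0.2,0.0228,0.0044],"angular": [0.001,0,-0.3284]},{"hand": -1,"linear": [-0.2,0.0228,0.0044],"angular": [0.001,0,-0.3284]}]}}

```text
time: 16.58
tcp_pos: [0.5551, -0.3071, 0.1552]
eef_rot: [[-0.229, 0.973, -0.01], [0.973, 0.229, -0.001], [0.001, -0.009, -1.0]]
contact_force: [0.5, 0.1, 0.1]
opening: 0.0853
gripper_force: 0.0
```

Emit:
{"method": "servo_tool", "body": {"increments": [{"hand": -1,"linear": [0,0,0],"angular": [0,0,0]},{"hand": -1,"linear": [0,0,0],"angular": [0,0,0]},{"hand": -1,"linear": [0,0,0],"angular": [0,0,0]}]}}

```text
time: 16.83
tcp_pos: [0.555, -0.3052, 0.1557]
eef_rot: [[-0.228, 0.974, -0.009], [0.974, 0.228, -0.0], [0.002, -0.009, -1.0]]
contact_force: [0.1, -0.1, 0.3]
opening: 0.0851
gripper_force: 0.0
```

```bash
cat >> h.py <<'E'
def pick(ce,n):
    c=cam('wrist');o=manip.get_obs();print(o['time'],np.round(o['tcp_pos'],4),o['opening'])
    W=world(c);w=c['color'].min(-1)>60
    t=np.deg2rad(13.2);X=np.array([np.cos(t),np.sin(t)]);Y=np.array([-X[1],X[0]])
    p=W[...,:2]-ce;x=p@X;y=p@Y;m=(W[...,2]>.092)&(W[...,2]<.108)&w&(abs(y)<.018)
    r=[]
    for s in(-1,1):
        a=m&(x*s>.008)&(x*s<.026);r.append([np.median(x[a]),(np.percentile(y[a],2)+np.percentile(y[a],98))/2]);print(s,a.sum(),np.round(r[-1],4),np.percentile(y[a],[2,98]).round(4),np.percentile(W[a][:,2],50).round(4))
    r=np.mean(r,0);g=ce+r[0]*X+r[1]*Y;print('centre',g.round(4));plan(list(g)+[.076],13.2,n,o);return c
E
python3 - <<'E'
from h import *
pick(np.array([.5576,-.3050]),6)
E
```

```text
16.8833 [ 0.5552 -0.3048  0.1564] 0.0851977162896767
-1 589 [-0.0164  0.0001] [-0.0105  0.0107] 0.1009
1 596 [0.0166 0.0001] [-0.0104  0.0106] 0.1014
centre [ 0.5577 -0.3049]
n 6 lin [-0.0008, 0.0031, 0.0893] ang [-0.0178, -0.0022, 0.0008]
```

Emit:
{"method": "servo_tool", "body": {"increments": [{"hand": -1,"linear": [-0.001,0.003,0.089],"angular": [-0.018,-0.002,0]},{"hand": -1,"linear": [-0.001,0.003,0.089],"angular": [-0.018,-0.002,0]},{"hand": -1,"linear": [-0.001,0.003,0.089],"angular": [-0.018,-0.002,0]},{"hand": -1,"linear": [-0.001,0.003,0.089],"angular": [-0.018,-0.002,0]},{"hand": -1,"linear": [-0.001,0.003,0.089],"angular": [-0.018,-0.002,0]},{"hand": -1,"linear": [-0.001,0.003,0.089],"angular": [-0.018,-0.002,0]},{"hand": -1,"linear": [0,0,0],"angular": [0,0,0]},{"hand": -1,"linear": [0,0,0],"angular": [0,0,0]},{"hand": -1,"linear": [0,0,0],"angular": [0,0,0]}]}}

```text
time: 17.63
tcp_pos: [0.5587, -0.3058, 0.0785]
eef_rot: [[-0.229, 0.973, 0.003], [0.973, 0.229, -0.002], [-0.003, 0.002, -1.0]]
contact_force: [-0.1, 0.6, 0.3]
opening: 0.0851
gripper_force: 0.0
```

Emit:
{"method": "servo_tool", "body": {"increments": [{"hand": 1,"linear": [0,0,0],"angular": [0,0,0]},{"hand": 1,"linear": [0,0,0],"angular": [0,0,0]},{"hand": 1,"linear": [0,0,0],"angular": [0,0,0]},{"hand": 1,"linear": [0,0,0],"angular": [0,0,0]},{"hand": 1,"linear": [0,0,0],"angular": [0,0,0]},{"hand": 1,"linear": [0,0,0],"angular": [0,0,0]},{"hand": 1,"linear": [0,0,0],"angular": [0,0,0]},{"hand": 1,"linear": [0,0,0],"angular": [0,0,0]}]}}

```text
time: 18.3
tcp_pos: [0.5604, -0.3079, 0.0822]
eef_rot: [[-0.228, 0.974, 0.009], [0.974, 0.228, -0.006], [-0.008, 0.007, -1.0]]
contact_force: [0.5, 1.1, 10.0]
opening: 0.0304
gripper_force: 27.8
```

Emit:
{"method": "servo_tool", "body": {"increments": [{"hand": 1,"linear": [0,0,-0.03],"angular": [0,0,0]},{"hand": 1,"linear": [0,0,-0.03],"angular": [0,0,0]},{"hand": 1,"linear": [0,0,-0.06],"angular": [0,0,0]},{"hand": 1,"linear": [0,0,-0.1],"angular": [0,0,0]},{"hand": 1,"linear": [0,0,-0.1],"angular": [0,0,0]},{"hand": 1,"linear": [0,0,-0.1],"angular": [0,0,0]},{"hand": 1,"linear": [0,0,-0.1],"angular": [0,0,0]},{"hand": 1,"linear": [0,0,0],"angular": [0,0,0]},{"hand": 1,"linear": [0,0,0],"angular": [0,0,0]},{"hand": 1,"linear": [0,0,0],"angular": [0,0,0]}]}}

```text
time: 19.13
tcp_pos: [0.5577, -0.3059, 0.1542]
eef_rot: [[-0.228, 0.974, 0.0], [0.974, 0.228, -0.0], [-0.0, 0.0, -1.0]]
contact_force: [0.5, -0.8, -0.9]
opening: 0.0306
gripper_force: 26.9
```

```bash
python3 - <<'E'
from h import *
held();plan(list(bay(2))+[.165],-16.9,18)
E
```

```text
bar -1 933 [-0.0099 -0.015  -0.0243] [ 0.0129 -0.008  -0.021 ] z=ax+b [-0.0013 -0.0223]
bar 1 863 [-0.0099  0.0084 -0.0242] [ 0.0129  0.015  -0.021 ] z=ax+b [-0.0061 -0.0222]
paddle 1935 [ 0.014  -0.0127 -0.0053] [0.0339 0.0174 0.0059] [ 0.0291  0.0024 -0.0002] ((0.023899801075458527, 0.0022986754775047302), (0.019788289442658424, 0.03020438365638256), 0.5826659202575684) [ 0.026  0.21  -0.001]
n 18 lin [0.2035, -0.0251, -0.0042] ang [-0.0005, -0.0001, 0.3648]
```

Emit:
{"method": "servo_tool", "body": {"increments": [{"hand": 1,"linear": [0.203,-0.025,-0.0042],"angular": [0,0,0.3648]},{"hand": 1,"linear": [0.203,-0.025,-0.0042],"angular": [0,0,0.3648]},{"hand": 1,"linear": [0.203,-0.025,-0.0042],"angular": [0,0,0.3648]},{"hand": 1,"linear": [0.203,-0.025,-0.0042],"angular": [0,0,0.3648]},{"hand": 1,"linear": [0.203,-0.025,-0.0042],"angular": [0,0,0.3648]},{"hand": 1,"linear": [0.203,-0.025,-0.0042],"angular": [0,0,0.3648]},{"hand": 1,"linear": [0.203,-0.025,-0.0042],"angular": [0,0,0.3648]},{"hand": 1,"linear": [0.203,-0.025,-0.0042],"angular": [0,0,0.3648]},{"hand": 1,"linear": [0.203,-0.025,-0.0042],"angular": [0,0,0.3648]}]}}

```text
time: 19.93
tcp_pos: [0.4923, -0.037, 0.159]
eef_rot: [[0.034, 0.999, -0.001], [0.999, -0.034, -0.001], [-0.001, -0.001, -1.0]]
contact_force: [0.6, 0.6, -0.4]
opening: 0.0307
gripper_force: 26.9
```

Emit:
{"method": "servo_tool", "body": {"increments": [{"hand": 1,"linear": [0.203,-0.025,-0.0042],"angular": [0,0,0.3648]},{"hand": 1,"linear": [0.203,-0.025,-0.0042],"angular": [0,0,0.3648]},{"hand": 1,"linear": [0.203,-0.025,-0.0042],"angular": [0,0,0.3648]},{"hand": 1,"linear": [0.203,-0.025,-0.0042],"angular": [0,0,0.3648]},{"hand": 1,"linear": [0.203,-0.025,-0.0042],"angular": [0,0,0.3648]},{"hand": 1,"linear": [0.203,-0.025,-0.0042],"angular": [0,0,0.3648]},{"hand": 1,"linear": [0.203,-0.025,-0.0042],"angular": [0,0,0.3648]},{"hand": 1,"linear": [0.203,-0.025,-0.0042],"angular": [0,0,0.3648]},{"hand": 1,"linear": [0.19,-0.025,-0.0042],"angular": [0,0,0.3648]}]}}

```text
time: 20.68
tcp_pos: [0.4995, 0.2364, 0.1642]
eef_rot: [[0.291, 0.957, -0.001], [0.957, -0.291, -0.002], [-0.002, -0.0, -1.0]]
contact_force: [-0.3, -0.5, -1.1]
opening: 0.0306
gripper_force: 26.9
```

Emit:
{"method": "servo_tool", "body": {"increments": [{"hand": 1,"linear": [0,0,0],"angular": [0,0,0]},{"hand": 1,"linear": [0,0,0],"angular": [0,0,0]},{"hand": 1,"linear": [0,0,0],"angular": [0,0,0]},{"hand": 1,"linear": [0,0,0],"angular": [0,0,0]}]}}

```text
time: 21.02
tcp_pos: [0.5001, 0.2337, 0.165]
eef_rot: [[0.292, 0.957, 0.0], [0.957, -0.292, -0.003], [-0.002, 0.001, -1.0]]
contact_force: [0.4, -1.4, -0.7]
opening: 0.0307
gripper_force: 26.9
```

```bash
python3 - <<'E'
from h import *
held();atbay(2,.12,5,-.0002,-.0015)
E
```

```text
bar -1 679 [-0.0093 -0.0149 -0.0231] [ 0.013  -0.0086 -0.021 ] z=ax+b [ 0.0009 -0.0217]
bar 1 671 [-0.0094  0.0083 -0.0251] [ 0.0132  0.015  -0.021 ] z=ax+b [ 0.0002 -0.0217]
paddle 1940 [ 0.014  -0.0132 -0.0037] [0.0341 0.017  0.006 ] [0.0294 0.0016 0.0006] ((0.024031424894928932, 0.0018919631838798523), (0.02002912014722824, 0.03018619865179062), 0.37485212087631226) [ 0.02   0.206 -0.   ]
21.1167 [0.50040588 0.23367207 0.16553757] 0.03071281106211083 [-0.1 -1.  -0.4]
tcp-bay x 0.0017 y -0.0047
strip y(tool) fit [-0.001  -0.0019]
-89:73 -87:73 -85:72 -82:73 -80:72 -78:73 -76:73 -74:73 -72:73 -70:72 -68:73 -66:72 -64:73 -62:72 -60:73 -58:67 -56:65 -20:73 -18:72 -16:73 -14:72 -12:73 -10:73 -8:73 -6:73 7:65 9:65 11:64 13:65 15:72 17:73 19:73 21:73 23:72 25:73 27:73 29:73 31:73 33:73 35:73 37:72 39:73 41:72 43:72 45:73 47:73 49:66 51:72 53:74 55:74 57:74 59:73 61:73 63:74 65:73 67:73 
bar -1 [ 0.0033 -0.0116 -0.0213] [-0.0085  0.0128]
bar 1 [ 0.0031  0.0117 -0.0212] [-0.0088  0.0127]
n 5 lin [0.0043, -0.0027, 0.0607] ang [0.0043, 0.0037, -0.0037]
```

Emit:
{"method": "servo_tool", "body": {"increments": [{"hand": 1,"linear": [0.0036,-0.0025,0.0587],"angular": [0,0,0]},{"hand": 1,"linear": [0.0036,-0.0025,0.0587],"angular": [0,0,0]},{"hand": 1,"linear": [0.0036,-0.0025,0.0587],"angular": [0,0,0]},{"hand": 1,"linear": [0.0036,-0.0025,0.0587],"angular": [0,0,0]},{"hand": 1,"linear": [0.0036,-0.0025,0.0587],"angular": [0,0,0]},{"hand": 1,"linear": [0,0,0],"angular": [0,0,0]},{"hand": 1,"linear": [0,0,0],"angular": [0,0,0]},{"hand": 1,"linear": [0,0,0],"angular": [0,0,0]},{"hand": 1,"linear": [0,0,0],"angular": [0,0,0]}]}}

```text
time: 21.87
tcp_pos: [0.5, 0.2381, 0.1224]
eef_rot: [[0.291, 0.957, 0.003], [0.957, -0.291, -0.001], [-0.0, 0.003, -1.0]]
contact_force: [0.0, 0.2, -0.2]
opening: 0.0307
gripper_force: 26.9
```

```bash
python3 - <<'E'
from h import *
held();atbay(2,.078,6,-.0002,-.0015)
E
```

```text
bar -1 775 [-0.0092 -0.015  -0.0237] [ 0.0134 -0.0082 -0.021 ] z=ax+b [-0.0024 -0.0219]
bar 1 718 [-0.0093  0.0085 -0.0235] [ 0.0132  0.015  -0.021 ] z=ax+b [-0.0034 -0.0218]
paddle 1936 [ 0.014  -0.013  -0.0041] [0.0341 0.0173 0.006 ] [0.0294 0.0018 0.0004] ((0.024023104459047318, 0.0020841211080551147), (0.01996118575334549, 0.03029724210500717), 0.30378901958465576) [ 0.019  0.21  -0.001]
21.9667 [0.50001547 0.23807471 0.1225469 ] 0.030943907342336874 [ 0.4 -0.8 -0.5]
tcp-bay x 0.0001 y -0.0006
strip y(tool) fit [-0.0048  0.0002]
-89:72 -87:73 -85:73 -82:73 -80:72 -78:73 -76:73 -74:72 -72:73 -70:73 -68:72 -66:73 -64:72 -62:69 -60:64 -58:65 -56:65 -54:65 -52:65 -50:65 -48:65 -42:73 -40:73 -38:72 -36:73 -34:73 -32:72 -30:72 -2:65 0:64 21:73 23:73 25:73 27:73 29:73 31:73 33:72 35:73 37:73 39:72 41:73 43:73 45:66 47:74 49:74 51:74 53:74 55:74 57:73 59:74 61:73 63:73 
bar -1 [ 0.0033 -0.0115 -0.0215] [-0.0088  0.0128]
bar 1 [ 0.0031  0.0118 -0.0214] [-0.0091  0.0127]
n 6 lin [-0.001, -0.0004, 0.0495] ang [0.0069, 0.0001, 0.0001]
```

Emit:
{"method": "servo_tool", "body": {"increments": [{"hand": 1,"linear": [0,0,0.05],"angular": [0,0,0]},{"hand": 1,"linear": [0,0,0.05],"angular": [0,0,0]},{"hand": 1,"linear": [0,0,0.05],"angular": [0,0,0]},{"hand": 1,"linear": [0,0,0.05],"angular": [0,0,0]},{"hand": 1,"linear": [0,0,0.05],"angular": [0,0,0]},{"hand": 1,"linear": [0,0,0.022],"angular": [0,0,0]},{"hand": 1,"linear": [0,0,0],"angular": [0,0,0]},{"hand": 1,"linear": [0,0,0],"angular": [0,0,0]}]}}

```text
time: 22.63
tcp_pos: [0.4993, 0.2378, 0.0813]
eef_rot: [[0.291, 0.957, 0.001], [0.957, -0.291, -0.002], [-0.001, 0.001, -1.0]]
contact_force: [-2.5, -0.9, 4.6]
opening: 0.0306
gripper_force: 27.4
```

Emit:
{"method": "servo_tool", "body": {"increments": [{"hand": 1,"linear": [0,0,0.01],"angular": [0,0,0]},{"hand": 1,"linear": [0,0,0.01],"angular": [0,0,0]},{"hand": 1,"linear": [0,0,0],"angular": [0,0,0]},{"hand": 1,"linear": [0,0,0],"angular": [0,0,0]}]}}

```text
time: 22.97
tcp_pos: [0.4996, 0.2383, 0.081]
eef_rot: [[0.29, 0.957, 0.003], [0.957, -0.29, -0.001], [0.0, 0.003, -1.0]]
contact_force: [-7.1, -1.1, 14.3]
opening: 0.0307
gripper_force: 28.4
```

```bash
python3 - <<'E'
from h import *
zprof(2)
E
```

```text
23.0167 [0.4996 0.2382 0.0811] [-6.6 -1.1 14.3]
-29:72.5 -26:72.7 -24:72.7 -22:72.6 -20:72.6 -18:72.3 -16:72.7 -14:72.6 -12:72.6 -10:72.2 -8:71.3 -6:74.2 -4:74.3 -2:74.1 0:79.9 1:79.8 3:79.9 5:80.1 7:79.9 9:75.7 11:80.6 13:80.6 15:80.5 17:80.6 19:80.5 21:80.7 23:80.4 25:80.4 27:81.0 29:81.0 31:80.7 33:78.5 35:72.7 37:72.7 39:72.4
```

Emit:
{"method": "servo_tool", "body": {"increments": [{"hand": -0.4,"linear": [0,0,0.01],"angular": [0,0,0]},{"hand": -0.4,"linear": [0,0,0],"angular": [0,0,0]},{"hand": -0.6,"linear": [0,0,0],"angular": [0,0,0]},{"hand": -0.6,"linear": [0,0,0],"angular": [0,0,0]},{"hand": -0.6,"linear": [0,0,-0.03],"angular": [0,0,0]},{"hand": -0.6,"linear": [0,0,-0.1],"angular": [0,0,0]},{"hand": 0.34,"linear": [0,0,-0.1],"angular": [0,0,0]},{"hand": 0.34,"linear": [0,0,-0.03],"angular": [0,0,0]},{"hand": 0.34,"linear": [0,0,0],"angular": [0,0,0]},{"hand": 0.34,"linear": [0,0,0],"angular": [0,0,0]}]}}

```text
time: 23.85
tcp_pos: [0.4996, 0.2379, 0.1153]
eef_rot: [[0.291, 0.957, 0.002], [0.957, -0.291, -0.001], [-0.001, 0.002, -1.0]]
contact_force: [-0.3, 0.2, -1.0]
opening: 0.0284
gripper_force: 0.0
```

```bash
python3 - <<'E'
from h import *
c,o=zprof(2);placed(c,2);plan(list(bay(2,.0003,.0007))+[.1045],-16.9,4)
E
```

```text
23.9 [0.4992 0.2377 0.1146] [ 0.4 -0.  -0.2]
-29:72.6 -26:72.3 -24:72.6 -22:72.5 -20:72.7 -18:72.3 -16:72.5 -14:72.6 -12:72.5 -10:71.9 -8:71.2 -6:74.7 -4:75.2 -2:74.3 0:75.0 1:82.0 3:81.7 5:81.7 7:81.7 9:75.0 11:82.8 13:82.6 15:82.7 17:82.6 19:82.6 21:82.6 23:82.7 25:82.7 27:82.7 29:82.6 31:82.6 33:81.3 35:72.6 37:72.6 39:72.6 
bay 2 bar -1 944 x -0.0138 y -0.0082..0.0123 ztop 0.1023
bay 2 bar 1 883 x 0.0144 y -0.0073..0.0125 ztop 0.1021
barrel z 0.0756 y -0.0069..0.0113
n 4 lin [0.0031, 0.0015, 0.0169] ang [0.0034, 0.0053, 0.0002]
```

Emit:
{"method": "servo_tool", "body": {"increments": [{"hand": 0.34,"linear": [0.003,0.0015,0.017],"angular": [0,0,0]},{"hand": 0.34,"linear": [0.003,0.0015,0.017],"angular": [0,0,0]},{"hand": 0.34,"linear": [0.003,0.0015,0.017],"angular": [0,0,0]},{"hand": 0.34,"linear": [0,0,0.017],"angular": [0,0,0]},{"hand": 0.34,"linear": [0,0,0.01],"angular": [0,0,0]},{"hand": 0.34,"linear": [0,0,0.01],"angular": [0,0,0]},{"hand": 0.34,"linear": [0,0,0.01],"angular": [0,0,0]},{"hand": 0.34,"linear": [0,0,0],"angular": [0,0,0]}]}}

```text
time: 24.57
tcp_pos: [0.5008, 0.2392, 0.1016]
eef_rot: [[0.291, 0.957, 0.002], [0.957, -0.291, -0.001], [-0.0, 0.003, -1.0]]
contact_force: [-1.9, 0.0, 2.6]
opening: 0.0282
gripper_force: 1.3
```

Emit:
{"method": "servo_tool", "body": {"increments": [{"hand": 0.34,"linear": [0,0,0.01],"angular": [0,0,0]},{"hand": 0.34,"linear": [0,0,0],"angular": [0,0,0]},{"hand": 0.34,"linear": [0,0,0],"angular": [0,0,0]}]}}

```text
time: 24.82
tcp_pos: [0.5011, 0.2395, 0.1011]
eef_rot: [[0.291, 0.957, 0.004], [0.957, -0.291, -0.0], [0.001, 0.004, -1.0]]
contact_force: [-2.0, -0.0, 7.0]
opening: 0.0281
gripper_force: 3.4
```

Emit:
{"method": "servo_tool", "body": {"increments": [{"hand": 0.34,"linear": [0,0,0.01],"angular": [0,0,0]},{"hand": 0.34,"linear": [0,0,0.01],"angular": [0,0,0]},{"hand": 0.34,"linear": [0,0,0],"angular": [0,0,0]},{"hand": 0.34,"linear": [0,0,0],"angular": [0,0,0]}]}}

```text
time: 25.15
tcp_pos: [0.5014, 0.2399, 0.1002]
eef_rot: [[0.29, 0.957, 0.005], [0.957, -0.29, 0.001], [0.002, 0.005, -1.0]]
contact_force: [-5.1, 0.3, 13.3]
opening: 0.0284
gripper_force: 6.9
```

```bash
python3 - <<'E'
from h import *
zprof(2)
E
```

```text
25.2 [0.5014 0.2399 0.1002] [-4.1 -0.2 13.6]
-29:72.5 -26:72.6 -24:72.7 -22:72.8 -20:72.6 -18:72.8 -16:72.6 -14:72.4 -12:72.6 -10:71.8 -8:71.9 -6:73.6 -4:74.1 -2:73.5 0:73.7 1:80.0 3:80.8 5:80.4 7:80.4 9:74.2 11:81.1 13:81.2 15:81.2 17:81.2 19:81.1 21:81.1 23:81.1 25:81.0 27:81.1 29:80.9 31:80.9 33:80.5 35:73.2 37:72.9 39:72.5
```

Emit:
{"method": "servo_tool", "body": {"increments": [{"hand": 0.34,"linear": [0,0,0.012],"angular": [0,0,0]},{"hand": 0.34,"linear": [0,0,0],"angular": [0,0,0]},{"hand": 0.34,"linear": [0,0,-0.06],"angular": [0,0,0]},{"hand": 0.34,"linear": [0,0,-0.12],"angular": [0,0,0]},{"hand": -1,"linear": [0,0,-0.17],"angular": [0,0,0]},{"hand": -1,"linear": [0,0,-0.17],"angular": [0,0,0]},{"hand": -1,"linear": [0,0,0],"angular": [0,0,0]},{"hand": -1,"linear": [0,0,0],"angular": [0,0,0]}]}}

```text
time: 25.87
tcp_pos: [0.5017, 0.2394, 0.1744]
eef_rot: [[0.291, 0.957, 0.006], [0.957, -0.291, -0.0], [0.002, 0.006, -1.0]]
contact_force: [-0.2, 0.2, 0.2]
opening: 0.0753
gripper_force: 0.0
```

```bash
python3 - <<'E'
from h import *
c,o=zprof(2);placed(c,2);placed(c,1)
plan([.5297,-.1864,.16],13.2,16)
E
```

```text
25.9167 [0.5006 0.2391 0.1724] [ 0.3  0.3 -0.4]
-29:73.0 -26:72.7 -24:72.4 -22:72.4 -20:72.9 -18:72.6 -16:73.0 -14:72.6 -12:72.7 -10:71.8 -8:68.5 -6:74.2 -4:74.0 -2:73.5 0:73.2 1:80.6 3:80.0 5:80.5 7:80.4 9:74.4 11:81.2 13:81.5 15:81.3 17:81.3 19:81.1 21:81.2 23:81.3 25:81.2 27:81.1 29:81.1 31:81.0 33:80.6 35:72.6 37:72.6 39:72.6 
bay 2 bar -1 607 x -0.0146 y -0.0079..0.0129 ztop 0.1015
bay 2 bar 1 618 x 0.0163 y -0.0079..0.0128 ztop 0.1009
barrel z 0.0744 y -0.0064..0.0113
bay 1 bar -1 725 x -0.0150 y -0.0090..0.0115 ztop 0.1014
bay 1 bar 1 731 x 0.0160 y -0.0087..0.0120 ztop 0.1010
barrel z 0.0746 y -0.0065..0.0112
n 16 lin [-0.1785, 0.021, 0.0053] ang [0.002, 0.001, -0.4104]
```

Clip 2 is home. Off to the bar clip.

Emit:
{"method": "servo_tool", "body": {"increments": [{"hand": -1,"linear": [-0.1785,0.021,0.0053],"angular": [0.002,0.001,-0.4104]},{"hand": -1,"linear": [-0.1785,0.021,0.0053],"angular": [0.002,0.001,-0.4104]},{"hand": -1,"linear": [-0.1785,0.021,0.0053],"angular": [0.002,0.001,-0.4104]},{"hand": -1,"linear": [-0.1785,0.021,0.0053],"angular": [0.002,0.001,-0.4104]},{"hand": -1,"linear": [-0.1785,0.021,0.0053],"angular": [0.002,0.001,-0.4104]},{"hand": -1,"linear": [-0.1785,0.021,0.0053],"angular": [0.002,0.001,-0.4104]},{"hand": -1,"linear": [-0.1785,0.021,0.0053],"angular": [0.002,0.001,-0.4104]},{"hand": -1,"linear": [-0.1785,0.021,0.0053],"angular": [0.002,0.001,-0.4104]}]}}

```text
time: 26.58
tcp_pos: [0.4855, 0.0233, 0.164]
eef_rot: [[0.03, 1.0, -0.003], [1.0, -0.03, -0.0], [-0.001, -0.003, -1.0]]
contact_force: [0.6, -1.1, 0.5]
opening: 0.0851
gripper_force: 0.0
```

Emit:
{"method": "servo_tool", "body": {"increments": [{"hand": -1,"linear": [-0.1785,0.021,0.0053],"angular": [0.002,0.001,-0.4104]},{"hand": -1,"linear": [-0.1785,0.021,0.0053],"angular": [0.002,0.001,-0.4104]},{"hand": -1,"linear": [-0.1785,0.021,0.0053],"angular": [0.002,0.001,-0.4104]},{"hand": -1,"linear": [-0.1785,0.021,0.0053],"angular": [0.002,0.001,-0.4104]},{"hand": -1,"linear": [-0.1785,0.021,0.0053],"angular": [0.002,0.001,-0.4104]},{"hand": -1,"linear": [-0.1785,0.021,0.0053],"angular": [0.002,0.001,-0.4104]},{"hand": -1,"linear": [-0.1785,0.021,0.0053],"angular": [0.002,0.001,-0.4104]},{"hand": -1,"linear": [-0.1785,0.021,0.0053],"angular": [0.002,0.001,-0.4104]}]}}

```text
time: 27.25
tcp_pos: [0.5286, -0.1873, 0.1574]
eef_rot: [[-0.23, 0.973, -0.005], [0.973, 0.23, 0.002], [0.003, -0.004, -1.0]]
contact_force: [0.2, -0.0, 0.2]
opening: 0.0852
gripper_force: 0.0
```

Emit:
{"method": "servo_tool", "body": {"increments": [{"hand": -1,"linear": [0,0,0],"angular": [0,0,0]},{"hand": -1,"linear": [0,0,0],"angular": [0,0,0]},{"hand": -1,"linear": [0,0,0],"angular": [0,0,0]},{"hand": -1,"linear": [0,0,0],"angular": [0,0,0]}]}}

```text
time: 27.58
tcp_pos: [0.5291, -0.1853, 0.159]
eef_rot: [[-0.229, 0.973, -0.003], [0.973, 0.229, 0.001], [0.002, -0.002, -1.0]]
contact_force: [-0.2, -0.4, 0.4]
opening: 0.0853
gripper_force: 0.0
```

```bash
python3 - <<'E'
from h import *
c=pick(np.array([.5297,-.1864]),6)
E
```

```text
27.6333 [ 0.5293 -0.1852  0.1594] 0.08535470462872846
-1 572 [-0.0165  0.0005] [-0.01   0.011] 0.1008
1 580 [0.0165 0.0003] [-0.0103  0.0109] 0.1016
centre [ 0.5296 -0.186 ]
n 6 lin [-0.001, 0.0002, 0.0927] ang [-0.0032, -0.002, 0.0024]
```

Emit:
{"method": "servo_tool", "body": {"increments": [{"hand": -1,"linear": [-0.001,0,0.0927],"angular": [-0.003,-0.002,0.002]},{"hand": -1,"linear": [-0.001,0,0.0927],"angular": [-0.003,-0.002,0.002]},{"hand": -1,"linear": [-0.001,0,0.0927],"angular": [-0.003,-0.002,0.002]},{"hand": -1,"linear": [-0.001,0,0.0927],"angular": [-0.003,-0.002,0.002]},{"hand": -1,"linear": [-0.001,0,0.0927],"angular": [-0.003,-0.002,0.002]},{"hand": -1,"linear": [-0.001,0,0.0927],"angular": [-0.003,-0.002,0.002]},{"hand": -1,"linear": [0,0,0],"angular": [0,0,0]},{"hand": -1,"linear": [0,0,0],"angular": [0,0,0]},{"hand": -1,"linear": [0,0,0],"angular": [0,0,0]}]}}

```text
time: 28.38
tcp_pos: [0.5304, -0.1869, 0.0776]
eef_rot: [[-0.228, 0.974, 0.002], [0.974, 0.228, -0.001], [-0.002, 0.002, -1.0]]
contact_force: [-0.6, 0.1, -0.2]
opening: 0.0851
gripper_force: 0.0
```

Emit:
{"method": "servo_tool", "body": {"increments": [{"hand": 1,"linear": [0,0,0],"angular": [0,0,0]},{"hand": 1,"linear": [0,0,0],"angular": [0,0,0]},{"hand": 1,"linear": [0,0,0],"angular": [0,0,0]},{"hand": 1,"linear": [0,0,0],"angular": [0,0,0]},{"hand": 1,"linear": [0,0,0],"angular": [0,0,0]},{"hand": 1,"linear": [0,0,0],"angular": [0,0,0]},{"hand": 1,"linear": [0,0,0],"angular": [0,0,0]},{"hand": 1,"linear": [0,0,0],"angular": [0,0,0]}]}}

```text
time: 29.05
tcp_pos: [0.5326, -0.1888, 0.0812]
eef_rot: [[-0.227, 0.974, 0.009], [0.974, 0.227, -0.005], [-0.007, 0.008, -1.0]]
contact_force: [-0.7, -0.7, 11.1]
opening: 0.0301
gripper_force: 27.0
```

Emit:
{"method": "servo_tool", "body": {"increments": [{"hand": 1,"linear": [0,0,-0.03],"angular": [0,0,0]},{"hand": 1,"linear": [0,0,-0.03],"angular": [0,0,0]},{"hand": 1,"linear": [0,0,-0.06],"angular": [0,0,0]},{"hand": 1,"linear": [0,0,-0.1],"angular": [0,0,0]},{"hand": 1,"linear": [0,0,-0.1],"angular": [0,0,0]},{"hand": 1,"linear": [0,0,-0.1],"angular": [0,0,0]},{"hand": 1,"linear": [0,0,-0.1],"angular": [0,0,0]},{"hand": 1,"linear": [0,0,0],"angular": [0,0,0]},{"hand": 1,"linear": [0,0,0],"angular": [0,0,0]},{"hand": 1,"linear": [0,0,0],"angular": [0,0,0]}]}}

```text
time: 29.88
tcp_pos: [0.5292, -0.187, 0.1535]
eef_rot: [[-0.227, 0.974, -0.001], [0.974, 0.227, 0.0], [0.0, -0.001, -1.0]]
contact_force: [0.2, -1.3, -0.2]
opening: 0.0307
gripper_force: 26.0
```

```bash
python3 - <<'E'
from h import *
held();plan(list(bay(3,0,-.0005))+[.165],-16.9,16)
E
```

```text
bar -1 1037 [-0.0101 -0.015  -0.0252] [ 0.0127 -0.008  -0.021 ] z=ax+b [ 0.004  -0.0228]
bar 1 989 [-0.0105  0.0084 -0.025 ] [ 0.0131  0.015  -0.021 ] z=ax+b [ 0.0076 -0.023 ]
paddle 807 [ 0.014  -0.0008 -0.0036] [0.0335 0.0059 0.0038] [ 0.0242  0.0024 -0.0011] ((0.023778583854436874, 0.0025027920491993427), (0.019462013617157936, 0.006698172073811293), 0.568293571472168) [ 0.013 -0.056 -0.001]
n 16 lin [0.157, -0.0215, -0.0049] ang [-0.0013, -0.0003, 0.4096]
```

Emit:
{"method": "servo_tool", "body": {"increments": [{"hand": 1,"linear": [0.157,-0.0215,-0.005],"angular": [-0.001,0,0.4096]},{"hand": 1,"linear": [0.157,-0.0215,-0.005],"angular": [-0.001,0,0.4096]},{"hand": 1,"linear": [0.157,-0.0215,-0.005],"angular": [-0.001,0,0.4096]},{"hand": 1,"linear": [0.157,-0.0215,-0.005],"angular": [-0.001,0,0.4096]},{"hand": 1,"linear": [0.157,-0.0215,-0.005],"angular": [-0.001,0,0.4096]},{"hand": 1,"linear": [0.157,-0.0215,-0.005],"angular": [-0.001,0,0.4096]},{"hand": 1,"linear": [0.157,-0.0215,-0.005],"angular": [-0.001,0,0.4096]},{"hand": 1,"linear": [0.157,-0.0215,-0.005],"angular": [-0.001,0,0.4096]}]}}

```text
time: 30.6
tcp_pos: [0.4814, -0.0024, 0.1589]
eef_rot: [[0.035, 0.999, -0.001], [0.999, -0.035, -0.0], [-0.0, -0.001, -1.0]]
contact_force: [0.7, 0.8, -0.9]
opening: 0.0304
gripper_force: 26.0
```

Emit:
{"method": "servo_tool", "body": {"increments": [{"hand": 1,"linear": [0.157,-0.0215,-0.005],"angular": [-0.001,0,0.4096]},{"hand": 1,"linear": [0.157,-0.0215,-0.005],"angular": [-0.001,0,0.4096]},{"hand": 1,"linear": [0.157,-0.0215,-0.005],"angular": [-0.001,0,0.4096]},{"hand": 1,"linear": [0.157,-0.0215,-0.005],"angular": [-0.001,0,0.4096]},{"hand": 1,"linear": [0.157,-0.0215,-0.005],"angular": [-0.001,0,0.4096]},{"hand": 1,"linear": [0.157,-0.0215,-0.005],"angular": [-0.001,0,0.4096]},{"hand": 1,"linear": [0.157,-0.0215,-0.005],"angular": [-0.001,0,0.4096]},{"hand": 1,"linear": [0.157,-0.0215,-0.005],"angular": [-0.001,0,0.4096]}]}}

```text
time: 31.27
tcp_pos: [0.4839, 0.1871, 0.1647]
eef_rot: [[0.292, 0.956, -0.001], [0.956, -0.292, -0.002], [-0.002, -0.0, -1.0]]
contact_force: [0.8, -0.1, 0.4]
opening: 0.0305
gripper_force: 26.0
```

Emit:
{"method": "servo_tool", "body": {"increments": [{"hand": 1,"linear": [0,0,0],"angular": [0,0,0]},{"hand": 1,"linear": [0,0,0],"angular": [0,0,0]},{"hand": 1,"linear": [0,0,0],"angular": [0,0,0]},{"hand": 1,"linear": [0,0,0],"angular": [0,0,0]},{"hand": 1,"linear": [0,0,0],"angular": [0,0,0]}]}}

```text
time: 31.68
tcp_pos: [0.4847, 0.1851, 0.1659]
eef_rot: [[0.292, 0.956, 0.001], [0.956, -0.292, -0.001], [-0.001, 0.002, -1.0]]
contact_force: [-0.4, 0.8, -0.8]
opening: 0.0308
gripper_force: 26.0
```

```bash
python3 - <<'E'
from h import *
held();atbay(3,.12,5,-.0002,-.001)
E
```

```text
bar -1 941 [-0.0096 -0.015  -0.0246] [ 0.013  -0.0081 -0.021 ] z=ax+b [ 0.0031 -0.0224]
bar 1 964 [-0.0097  0.0082 -0.0245] [ 0.0128  0.015  -0.021 ] z=ax+b [ 0.0042 -0.0225]
paddle 811 [ 0.014  -0.0011 -0.0031] [0.0337 0.0056 0.0047] [ 0.0245  0.0021 -0.0005] ((0.02385162003338337, 0.0022379960864782333), (0.019627487286925316, 0.006716323550790548), 0.18542532622814178) [ 0.017 -0.064 -0.001]
31.7833 [0.48487879 0.18525137 0.16622306] 0.03003275605459743 [ 0.2 -0.1 -1. ]
tcp-bay x 0.0010 y -0.0015
strip y(tool) fit [-0.0018 -0.0007]
-82:64 -80:64 -78:64 -76:65 -74:65 -72:63 -70:61 -18:73 -8:69 5:65 7:65 9:64 11:72 13:72 15:73 17:72 19:73 21:73 23:72 25:73 27:72 29:72 31:73 33:73 35:73 37:72 39:72 41:73 43:73 45:71 47:65 49:73 51:74 53:74 55:73 57:74 59:74 61:73 63:73 65:73 
bar -1 [ 0.0032 -0.0115 -0.0222] [-0.0088  0.0125]
bar 1 [ 0.0031  0.0117 -0.0223] [-0.0088  0.0125]
n 5 lin [0.0007, -0.0016, 0.0616] ang [0.0056, 0.0009, -0.0031]
```

Emit:
{"method": "servo_tool", "body": {"increments": [{"hand": 1,"linear": [0,-0.001,0.06],"angular": [0,0,0]},{"hand": 1,"linear": [0,-0.001,0.06],"angular": [0,0,0]},{"hand": 1,"linear": [0,-0.001,0.06],"angular": [0,0,0]},{"hand": 1,"linear": [0,-0.001,0.06],"angular": [0,0,0]},{"hand": 1,"linear": [0,-0.001,0.06],"angular": [0,0,0]},{"hand": 1,"linear": [0,0,0],"angular": [0,0,0]},{"hand": 1,"linear": [0,0,0],"angular": [0,0,0]},{"hand": 1,"linear": [0,0,0],"angular": [0,0,0]},{"hand": 1,"linear": [0,0,0],"angular": [0,0,0]}]}}

```text
time: 32.53
tcp_pos: [0.4847, 0.1864, 0.1219]
eef_rot: [[0.291, 0.957, 0.003], [0.957, -0.291, -0.0], [0.001, 0.003, -1.0]]
contact_force: [-1.0, -0.3, -0.5]
opening: 0.0305
gripper_force: 26.0
```

```bash
python3 - <<'E'
from h import *
held();atbay(3,.081,6,-.0002,-.001)
E
```

```text
bar -1 965 [-0.0098 -0.015  -0.0243] [ 0.013 -0.008 -0.021] z=ax+b [-0.0013 -0.0225]
bar 1 963 [-0.0099  0.0081 -0.0243] [ 0.0129  0.015  -0.021 ] z=ax+b [ 0.0021 -0.0225]
paddle 815 [ 0.0141 -0.0011 -0.0025] [0.0338 0.0055 0.0045] [ 0.0245  0.0022 -0.0007] ((0.02398589253425598, 0.0021653217263519764), (0.006543424446135759, 0.019757894799113274), 89.62968444824219) [ 0.014 -0.063 -0.001]
32.6333 [0.48468995 0.18644072 0.12201295] 0.030235680963625968 [-0.1  1.  -0. ]
tcp-bay x 0.0004 y -0.0004
strip y(tool) fit [ 0.0015 -0.0003]
-82:64 -80:65 -78:65 -76:65 -74:64 -72:62 -40:72 -38:73 -36:72 -34:72 -32:73 -30:72 3:65 7:65 13:73 15:72 19:72 21:72 23:73 25:72 27:73 29:72 31:73 33:72 35:72 37:73 39:73 41:72 43:73 45:65 47:65 49:74 51:74 53:74 55:74 57:74 59:73 61:73 63:73 65:68 89:72 
bar -1 [ 0.0035 -0.0115 -0.0224] [-0.0087  0.0126]
bar 1 [ 0.0034  0.0118 -0.0224] [-0.0088  0.0126]
n 6 lin [-0.0007, -0.0008, 0.0456] ang [0.0074, -0.0013, 0.0005]
```

Emit:
{"method": "servo_tool", "body": {"increments": [{"hand": 1,"linear": [-0.005,-0.002,0.04],"angular": [0,0,0]},{"hand": 1,"linear": [0,0,0.05],"angular": [0,0,0]},{"hand": 1,"linear": [0,0,0.05],"angular": [0,0,0]},{"hand": 1,"linear": [0,0,0.05],"angular": [0,0,0]},{"hand": 1,"linear": [0,0,0.05],"angular": [0,0,0]},{"hand": 1,"linear": [0,0,0.03],"angular": [0,0,0]},{"hand": 1,"linear": [0,0,0],"angular": [0,0,0]},{"hand": 1,"linear": [0,0,0],"angular": [0,0,0]}]}}

```text
time: 33.3
tcp_pos: [0.4838, 0.1856, 0.0805]
eef_rot: [[0.291, 0.957, 0.002], [0.957, -0.291, -0.001], [-0.0, 0.002, -1.0]]
contact_force: [-0.4, -0.9, 1.1]
opening: 0.0304
gripper_force: 26.1
```

Emit:
{"method": "servo_tool", "body": {"increments": [{"hand": 1,"linear": [0,0,0.01],"angular": [0,0,0]},{"hand": 1,"linear": [0,0,0.008],"angular": [0,0,0]},{"hand": 1,"linear": [0,0,0],"angular": [0,0,0]},{"hand": 1,"linear": [0,0,0],"angular": [0,0,0]}]}}

```text
time: 33.63
tcp_pos: [0.4841, 0.1859, 0.0802]
eef_rot: [[0.291, 0.957, 0.003], [0.957, -0.291, -0.0], [0.001, 0.003, -1.0]]
contact_force: [-4.1, -1.5, 10.1]
opening: 0.0308
gripper_force: 27.1
```

```bash
python3 - <<'E'
from h import *
zprof(3)
E
```

```text
33.6833 [0.4841 0.1859 0.0803] [-4.4  0.1 10.3]
-29:72.5 -26:72.6 -24:72.7 -22:72.5 -20:72.6 -18:72.4 -16:72.6 -14:72.6 -12:72.4 -10:72.4 -8:72.1 -6:74.2 -4:74.4 -2:74.9 0:80.1 1:79.9 3:80.1 5:80.1 7:77.2 9:80.1 11:80.7 13:80.8 15:80.7 17:80.9 19:80.9 21:80.7 23:80.8 25:80.8 27:80.8 29:80.6 31:80.0 33:73.0 35:72.4 37:72.5 39:72.5
```

Home. Releasing, then pressing down as before.

Emit:
{"method": "servo_tool", "body": {"increments": [{"hand": -0.4,"linear": [0,0,0.01],"angular": [0,0,0]},{"hand": -0.4,"linear": [0,0,0],"angular": [0,0,0]},{"hand": -0.6,"linear": [0,0,0],"angular": [0,0,0]},{"hand": -0.6,"linear": [0,0,0],"angular": [0,0,0]},{"hand": -0.6,"linear": [0,0,-0.03],"angular": [0,0,0]},{"hand": -0.6,"linear": [0,0,-0.1],"angular": [0,0,0]},{"hand": 0.34,"linear": [0,0,-0.1],"angular": [0,0,0]},{"hand": 0.34,"linear": [0,0,-0.03],"angular": [0,0,0]},{"hand": 0.34,"linear": [0,0,0],"angular": [0,0,0]},{"hand": 0.34,"linear": [0,0,0],"angular": [0,0,0]}]}}

```text
time: 34.52
tcp_pos: [0.4838, 0.1856, 0.1155]
eef_rot: [[0.291, 0.957, 0.002], [0.957, -0.291, -0.001], [-0.0, 0.003, -1.0]]
contact_force: [0.4, -0.1, -0.6]
opening: 0.0282
gripper_force: 0.0
```

```bash
python3 - <<'E'
from h import *
c,o=zprof(3);placed(c,3);plan(list(bay(3,.0003,.0007))+[.1],-16.9,4)
E
```

```text
34.5667 [0.4833 0.1855 0.1148] [-0.3 -0.1 -0.5]
-29:72.6 -26:72.7 -24:72.8 -22:72.8 -20:72.7 -18:72.3 -16:72.6 -14:72.6 -12:72.6 -10:72.6 -8:72.3 -6:75.3 -4:75.1 -2:75.0 0:81.9 1:82.4 3:76.4 5:82.5 7:81.8 9:82.2 11:83.1 13:83.1 15:83.1 17:83.1 19:83.3 21:83.2 23:83.3 25:83.2 27:83.2 29:83.2 31:83.2 33:79.1 35:72.6 37:72.4 39:72.7 
bay 3 bar -1 937 x -0.0140 y -0.0088..0.0114 ztop 0.1026
bay 3 bar 1 896 x 0.0141 y -0.0083..0.0114 ztop 0.1027
barrel z 0.0762 y -0.0077..0.0111
n 4 lin [0.004, 0.0015, 0.0247] ang [0.0039, 0.0024, 0.0003]
```

Emit:
{"method": "servo_tool", "body": {"increments": [{"hand": 0.34,"linear": [0.003,0.0015,0.018],"angular": [0,0,0]},{"hand": 0.34,"linear": [0.003,0.0015,0.018],"angular": [0,0,0]},{"hand": 0.34,"linear": [0.003,0.0015,0.018],"angular": [0,0,0]},{"hand": 0.34,"linear": [0,0,0.018],"angular": [0,0,0]},{"hand": 0.34,"linear": [0,0,0.012],"angular": [0,0,0]},{"hand": 0.34,"linear": [0,0,0.012],"angular": [0,0,0]},{"hand": 0.34,"linear": [0,0,0.012],"angular": [0,0,0]},{"hand": 0.34,"linear": [0,0,0.008],"angular": [0,0,0]},{"hand": 0.34,"linear": [0,0,0],"angular": [0,0,0]}]}}

```text
time: 35.32
tcp_pos: [0.4855, 0.1874, 0.1007]
eef_rot: [[0.29, 0.957, 0.004], [0.957, -0.29, 0.001], [0.002, 0.004, -1.0]]
contact_force: [-2.9, 0.3, 8.9]
opening: 0.0282
gripper_force: 4.5
```

Emit:
{"method": "servo_tool", "body": {"increments": [{"hand": 0.34,"linear": [0,0,0.01],"angular": [0,0,0]},{"hand": 0.34,"linear": [0,0,0],"angular": [0,0,0]},{"hand": 0.34,"linear": [0,0,0],"angular": [0,0,0]}]}}

```text
time: 35.57
tcp_pos: [0.4856, 0.1876, 0.1001]
eef_rot: [[0.29, 0.957, 0.005], [0.957, -0.29, 0.001], [0.003, 0.005, -1.0]]
contact_force: [-3.4, -0.5, 12.1]
opening: 0.0285
gripper_force: 6.3
```

Emit:
{"method": "servo_tool", "body": {"increments": [{"hand": 0.34,"linear": [0,0,0.01],"angular": [0,0,0]},{"hand": 0.34,"linear": [0,0,0.01],"angular": [0,0,0]},{"hand": 0.34,"linear": [0,0,0],"angular": [0,0,0]}]}}

```text
time: 35.82
tcp_pos: [0.4859, 0.1878, 0.0998]
eef_rot: [[0.29, 0.957, 0.006], [0.957, -0.29, 0.002], [0.004, 0.006, -1.0]]
contact_force: [-8.1, -0.7, 23.2]
opening: 0.0282
gripper_force: 11.5
```

Emit:
{"method": "servo_tool", "body": {"increments": [{"hand": 0.34,"linear": [0,0,-0.07],"angular": [0,0,0]},{"hand": 0.34,"linear": [0,0,-0.12],"angular": [0,0,0]},{"hand": 0.34,"linear": [0,0,-0.17],"angular": [0,0,0]},{"hand": 0.34,"linear": [0,0,-0.17],"angular": [0,0,0]},{"hand": 0.34,"linear": [0,0,-0.17],"angular": [0,0,0]},{"hand": 0.34,"linear": [0,0,0],"angular": [0,0,0]},{"hand": 0.34,"linear": [0,0,0],"angular": [0,0,0]}]}}

```text
time: 36.4
tcp_pos: [0.4857, 0.1871, 0.2006]
eef_rot: [[0.291, 0.957, 0.006], [0.957, -0.291, 0.0], [0.002, 0.006, -1.0]]
contact_force: [0.1, -0.4, -0.3]
opening: 0.0283
gripper_force: 0.0
```

```bash
python3 - <<'E'
from h import *
c,o=zprof(3)
for k in(1,2,3): placed(c,k)
cv2.imwrite('pics/end.png',c['color'][:,:,::-1])
E
```

```text
36.45 [0.4847 0.1868 0.1986] [ 0.  -0.1 -0.2]
-29:72.6 -26:73.0 -24:72.7 -22:72.7 -20:72.4 -18:72.5 -16:72.6 -14:72.6 -12:72.6 -10:71.3 -6:73.8 -4:73.7 -2:73.7 0:76.0 1:80.3 3:80.3 5:80.8 7:80.7 9:73.7 11:81.3 13:81.4 15:81.1 17:81.0 19:81.3 21:81.3 23:81.5 25:81.1 27:81.1 29:81.1 31:81.1 33:78.9 35:72.5 37:72.2 39:72.7 
bay 1 bar -1 721 x -0.0151 y -0.0095..0.0113 ztop 0.1014
bay 1 bar 1 723 x 0.0160 y -0.0093..0.0113 ztop 0.1011
barrel z 0.0743 y -0.0067..0.0115
bay 2 bar -1 568 x -0.0148 y -0.0081..0.0124 ztop 0.1015
bay 2 bar 1 588 x 0.0164 y -0.0081..0.0124 ztop 0.1010
barrel z 0.0746 y -0.0061..0.0115
bay 3 bar -1 511 x -0.0149 y -0.0089..0.0121 ztop 0.1013
bay 3 bar 1 506 x 0.0161 y -0.0086..0.0122 ztop 0.1011
barrel z 0.0746 y -0.0073..0.0112
```

View pics/end.png

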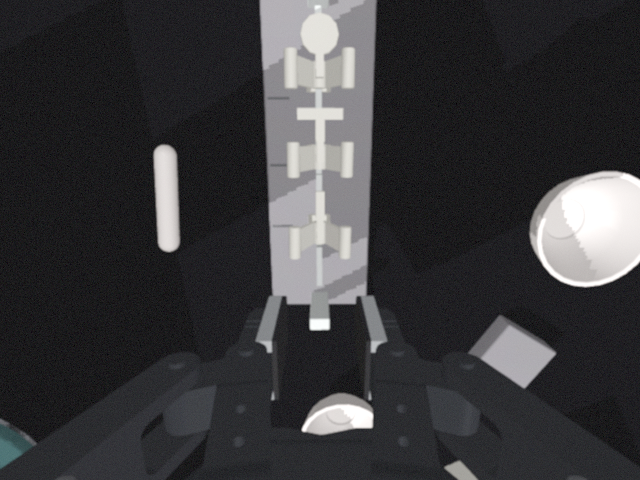

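The picture shows round (320,35), tee (320,112) and bar (320,205) clips astride the strip in order. All are upright with bar tops level at 101 mm, barrels are on the notch floors, and the gripper is clear. Handing in.

```bash
python3 -c "
from plant import manip
print(manip.hand_in())"
```

```text
the job is handed in; nothing more can be done
None
```

The round, T and bar clips are clipped in bays 1, 2 and 3, placed in that order, pressed fully down, upright and released; I handed the job in at about 36.5 s of the 72 s allowed, and no verdict came back.

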